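# Pack the short case from a sprung rack into a carry case

### The job

Get the class kit ready: the short storage case stands wedged in the tightly packed row in the rack, so tip it outward by its top, over the rack's front lip, until it stands out from its neighbours, then lift it out and set it down upright, without dropping it, in the empty slot of the open carry case's liner. Shut the carry case's lid until the two shells meet all round. Leave the four tall cases standing in the rack (they may lean into the gap) and everything else on the table where it is.

Things in the scene. Friction and masses are not known exactly. Their poses are not given: they have to be found in the camera images.
- short_mid (a point): centre (half-way up) of the short storage case, the one to move: a frosted light-grey plastic box, 110 deep x 40 thick x 100 high, about 0.2 kg, 18 mm lower than the other four. Axes: x along its 110 mm depth (at the start -x is outward, to the rack's open front), y across its 40 mm thickness, z up. It is symmetrical enough to stand in the slot either way round.
- short_toe (a point): middle of the short case's lower front edge (same axes), about which it tips outward
- tall_a_mid (a point): centre of a tall storage case: same plastic and same depth and thickness, 110 x 40, but 118 high; same axes. It stays in the rack
- tall_b_mid (a point): centre of a tall storage case: same plastic and same depth and thickness, 110 x 40, but 118 high; same axes. It stays in the rack
- tall_c_mid (a point): centre of a tall storage case: same plastic and same depth and thickness, 110 x 40, but 118 high; same axes. It stays in the rack
- tall_d_mid (a point): centre of a tall storage case: same plastic and same depth and thickness, 110 x 40, but 118 high; same axes. It stays in the rack
- rack: grey steel desk rack, fixed, origin under its middle at table height; x from its open front to its back, y along the row. Base 128 (x) x 270 (y), floor 8 above the table. Front lip at x -60 to -64, 10 above the floor; back rail at x +60 to +64, 30 above the floor, the cases' backs free above it. End plate at y +124 to +132, 110 deep, 118 high; end bracket at y -130, 78 high
- row (a point): middle of the row on the rack's floor (x 0, y +23, 8 above the table; axes as rack). Five cases stand here in a tight row along y, 40 apart, in any order, fronts at x -55 and backs at x +55 in the rack's frame
- follower (a joint): slide of the rack's spring follower, a plate 100 x 10 x 108 high on guide rods that presses the row towards +y against the end plate with about 6 N; 0 at the start, grows (m) as it follows up. Because of it a case tipped outward stays tipped when let go, and the row tends to close up once a case is out
- carrier: lower shell of the open black carry case, fixed to the table, origin under its middle at table height; x points from its front to its hinge side. Outer 130 (x) x 170 (y) x 52 high, walls 4. It has a grey foam liner 40 high and a carrying handle on the front reaching to x -94 at 20 to 32 high
- slot (a point): centre of the floor of the liner's empty slot, 6 above the table; axes as carrier. The slot is 48 wide (x) by 122 long (y) and 34 deep, so the case stands in it with its 110 mm depth along y. Behind it (x +14 to +61) is a long tray holding the glass cutter
- lid_hinge (a point): middle of the lid's hinge line, on the far rim of the lower shell, 65 mm from the carrier's middle in x and 52 above the table; the hinge runs along the carrier's y
- carry_lid (a joint): angle of the lid in rad: 0 shut, about 1.5 standing upright. Stiff friction hinge (0.35 N m) that stays where it is left; the lid weighs 0.3 kg. Shut, the lid shell reaches from the hinge line 130 to -x, 170 wide, 66 high, walls 4
- lid_tab (a point): the grey pull tab at the lid's front edge, 60 wide (y), 20 long, 8 thick: point at the middle of its upper face; with the lid shut this is 140 mm from the hinge line towards -x and 11 above it. With the lid open the tab points upward. Axes of the lid, equal to the carrier's when shut: tab along -x, its upper face towards +z
- can_mid (a point): plain aluminium drink can, 66 dia x 115 high, standing; point at its centre
- tape_mid (a point): roll of cream masking tape lying flat, 90 dia x 25 high; point at its centre
- sprayer_mid (a point): trigger spray bottle, 66 dia x 194 high, standing; point half-way up
- pliers_mid (a point): glass pliers lying flat, 180 long, 16 high; point near the middle
- brush_grip (a point): flat brush lying on the table, 190 long; point on its handle
- jar_mid (a point): closed glass jar, 72 dia x 90 high, standing; point at its centre
- cutter_mid (a point): hand glass cutter with wooden handle, 140 long, 18 thick, lying in the carry case's long rear tray; it belongs there; point at its centre

How it is judged:
On the way, in this order (a step that is already met when the one before it is completed fails the run):
1. the short case is tipped outward by at least 0.25 rad (about 14 degrees), its lower front edge still behind the rack's front lip (angle between short_mid's own z axis and vertical above 0.25 rad and x of short_toe in the frame of rack between -0.066 and -0.03 m and z of short_toe in the frame of rack below 0.025 m and x of short_mid in the frame of rack below -0.008 m), for 0.2 s.
2. the short case stands upright on the floor of the liner's slot (x of short_mid in the frame of carrier between -0.027 and -0.009 m and y of short_mid in the frame of carrier between -0.014 and 0.014 m and z of short_mid in the frame of carrier between 0.05 and 0.062 m and angle between short_mid's own z axis and vertical below 0.12 rad), for 0.2 s.
At the end, for the whole second after the job is handed in: The short case rests upright (0.12 rad) on the floor of the slot (within 9 mm across, 14 mm along, 6 mm in height); the lid is shut to 0.035 rad; the four tall cases stand in the rack within 30 mm front to back, leaning into the gap by 0.42 rad at most (all of step 2 and value of joint carry_lid below 0.035 rad and linear speed of short below 0.02 m/s and x of tall_a_mid in the frame of rack between -0.03 and 0.03 m and z of tall_a_mid in the frame of rack between 0.055 and 0.085 m and angle between each of tall_a_mid, tall_b_mid, tall_c_mid, tall_d_mid's own z axis and vertical below 0.42 rad and x of tall_b_mid in the frame of rack between -0.03 and 0.03 m and z of tall_b_mid in the frame of rack between 0.055 and 0.085 m and x of tall_c_mid in the frame of rack between -0.03 and 0.03 m and z of tall_c_mid in the frame of rack between 0.055 and 0.085 m and x of tall_d_mid in the frame of rack between -0.03 and 0.03 m and z of tall_d_mid in the frame of rack between 0.055 and 0.085 m); the robot touches nothing.
It fails at once if a tall case is pulled out or tipped over: more than 35 mm front to back, raised 30 mm, or tilted 0.6 rad (x of any of tall_a_mid, tall_b_mid, tall_c_mid, tall_d_mid in the frame of rack above 0.035 m or x of any of tall_a_mid, tall_b_mid, tall_c_mid, tall_d_mid in the frame of rack below -0.035 m or z of any of tall_a_mid, tall_b_mid, tall_c_mid, tall_d_mid in the frame of rack above 0.097 m or angle between any of tall_a_mid, tall_b_mid, tall_c_mid, tall_d_mid's own z axis and vertical above 0.6 rad).
It fails at once if the short case is dropped: it moves faster than 0.6 m/s while the fingers do not touch it (linear speed of short above 0.6 m/s and not (contact force between the fingers and short above 0.05 N)).
It fails at once if a bystander is moved by more than 30 mm (distance of any of can_mid, tape_mid, sprayer_mid, pliers_mid, brush_grip, jar_mid, cutter_mid from where it was at the start of the episode above 0.03 m).
It also fails if it takes over 72 s, if anything falls off the work surface, if the arm or the gripper's body presses on something with over 40 N, if the wrist force passes 120 N, or if a joint passes its speed limit or range.

### The arm

A 6-joint arm with a two-finger parallel gripper is mounted at the origin on the work surface. World frame = base frame: x ahead of the robot, y to its left, z up, the work surface at z = 0. Lengths are in m, angles in rad, forces in N, time in s.
With the tool pointing down it reaches from about 0.375 to 0.9 m from the base axis. Payload 3.1 kg.
Tool frame: the origin (TCP) lies at the very end of the fingers, on their centre line; the grasp point (between the pads) lies robot.grasp_offset behind it (robot.grasp_offset is the distance from the TCP to the grasp point, in m); z points along the fingers, y is the direction in which the jaws open and shut (so a half turn about z gives the same grasp; the last joint's range is limited). The gripper opens to 87 mm and grips with 3 to 60 N. Pads are 19 mm wide; open, the fingers measure 117 mm over their backs; the gripper's body (75 mm by 190 mm) begins 51 mm behind the grasp point.
Start: joints at [1.143, 0.527, 1.433, -0, 1.181, -0.178], TCP at [0.154, 0.606, 0.223] pointing down, gripper open.
Joint ranges: [-3.08, 3.08], [-0.75, 2.2], [0.22, 2.44], [-1.43, 4.57], [0, 2.65], [-2.85, 2.85]. Speed limits (rad/s): [2.79, 2.79, 3.14, 3.14, 3.14, 3.14].

### API

Orientations are given as a unit quaternion [x, y, z, w].
In Python, from rig import robot gives the robot as it stands.
- The arm moves only by the tool drive_tool, never from a script. Its argument "targets" is one flat list of numbers, 6 for each row, row after row: the shift along the tool's x, y, z in cm, then the turn, a rotation vector about the tool's x, y, z in degrees. A call has 1 to 12 rows; each row is the pose to reach, as a shift and turn from the pose commanded when the call began, along the tool's axes at that moment; what a row does not reach only later rows make up. A row lasts 1/12 s, in which the tool goes at most 41.7 mm and 7.16 degrees, less where a joint would pass 70% of its speed; a pose out of reach is approached as far as the arm can. A call with a gripper value outside its range is refused whole. "grip" is the gripper command: -1 is fully open, 1 is shut, values between are in proportion, set as the call begins (left out, the last holds). The fingers move at their own pace and stop on an object; "squeeze" is the grip in N (left out, the last holds). Time passes only in rows, so rows that repeat a pose let the fingers close. It gives the time, the measured TCP pose, the force and the opening at its end, in the units of the state.
- robot.get_obs(): the state, without advancing time (a new reading comes with each control period).
- robot.camera(name): name is "scene" or "top" or "wrist"; returns (picture, depth): 480x640x3 uint8, red, green, blue; 480x640 float32, m along the optical axis (not along the pixel's ray), 0 where there is no reading.
- robot.calibration(name): a dict with "mtx" (3x3 intrinsics, pixels), "distortion" ([k1, k2, p1, p2, k3] as OpenCV has them; the pictures are not rectified), "R" (3x3) and "t" (3): a world point X has camera coordinates R X + t; the wrist camera has in their place "hand_eye" (4x4, takes a point from camera to tool coordinates, whose origin is the TCP and whose axes are the flange's). Camera axes: x right, y down, z forward; pixel columns grow to the right and rows downward; lengths in m; the calibration is good to about 2 mm. A picture is of the moment at which its call begins: read the wrist's pose just before it. calibration takes no time and is no camera call.
- robot.hand_in(): hands the job in, once; it reports no verdict.
The state is a dict: "time": time; "q": joint angles; "joint_velocities": joint speeds; "joint_torque": joint torques, N m; "position": TCP position; "tool_rot": TCP orientation; "ft_force": force on the tool from outside, world axes, zero at the start; "moment": the same for the moment, N m; "grip_width": finger opening in m.
Only numpy, scipy, OpenCV 4.12 (cv2) and the standard library are available. Lean on these libraries where they do the work, as an engineer would, in place of code of your own. Each camera call takes 0.05 s, during which the arm holds its last target.

## Working session

There is one attempt and no reset: what is moved stays moved. The work goes in short steps, Python scripts to look and compute and a tool call to move; the robot and the scene stay as the last step left them, time stands still between calls to the robot, and variables do not carry over. Pictures are saved under pics/ and viewed, and the job is handed in when it is done.

Besides the shell and the picture viewer there is one more tool, called after "Call:" by a JSON object that holds its "name" and its "arguments", one argument or row to a line. drive_tool: Moves the arm, as the interface text tells. Its arguments: {"type":"object","properties":{"targets":{"type":"array","items":{"type":"number"}},"grip":{"type":"number"},"squeeze":{"type":"number"}},"required":["targets"]}

```bash
mkdir -p pics; ls; python3 - <<'E'
from rig import robot
import cv2,numpy as np
o=robot.get_obs(); print({k:np.round(v,3) for k,v in o.items()}); print(robot.grasp_offset)
for n in ["scene","top","wrist"]:
    p,d=robot.camera(n); cv2.imwrite(f"pics/{n}0.png",p[:,:,::-1]); np.save(f"{n}0.npy",d)
    c=robot.calibration(n); print(n,{k:np.round(v,4).tolist() for k,v in c.items()})
E
```

```text
pics
{'time': np.float64(0.0), 'q': array([ 1.143,  0.528,  1.434, -0.   ,  1.181, -0.179]), 'joint_velocities': array([-0.001,  0.   , -0.   , -0.002, -0.003,  0.   ]), 'joint_torque': array([  0.   , -44.004, -17.659,   0.063,   0.058,  -0.   ]), 'position': array([0.154, 0.605, 0.222]), 'tool_rot': array([ 0.124,  0.992, -0.001, -0.   ]), 'ft_force': array([ 0.428, -0.038, -0.554]), 'moment': array([ 0.011,  0.066, -0.013]), 'grip_width': np.float64(0.087)}
0.0187
scene {'mtx': [[513.8338, 0.0, 326.5461], [0.0, 513.8338, 233.4518], [0.0, 0.0, 1.0]], 'distortion': [0.0262, 0.0, 0.0, 0.0, 0.0], 'R': [[-0.7319, 0.6814, 0.0037], [0.482, 0.5216, -0.704], [-0.4816, -0.5135, -0.7102]], 't': [0.4454, -0.2054, 1.4644]}
top {'mtx': [[520.7432, 0.0, 319.0521], [0.0, 520.7432, 234.722], [0.0, 0.0, 1.0]], 'distortion': [0.0395, 0.0, 0.0, 0.0, 0.0], 'R': [[-0.0143, -0.9997, 0.0188], [-0.9904, 0.0116, -0.1381], [0.1378, -0.0206, -0.9902]], 't': [-0.0063, 0.6175, 1.1472]}
wrist {'mtx': [[397.4149, 0.0, 325.5252], [0.0, 397.4149, 234.6136], [0.0, 0.0, 1.0]], 'distortion': [-0.0242, 0.0, 0.0, 0.0, 0.0], 'hand_eye': [[0.0005, -0.9623, -0.272, 0.0743], [1.0, 0.0005, 0.0004, -0.0005], [-0.0003, -0.272, 0.9623, -0.1619], [0.0, 0.0, 0.0, 1.0]]}
```

View pics/scene0.png

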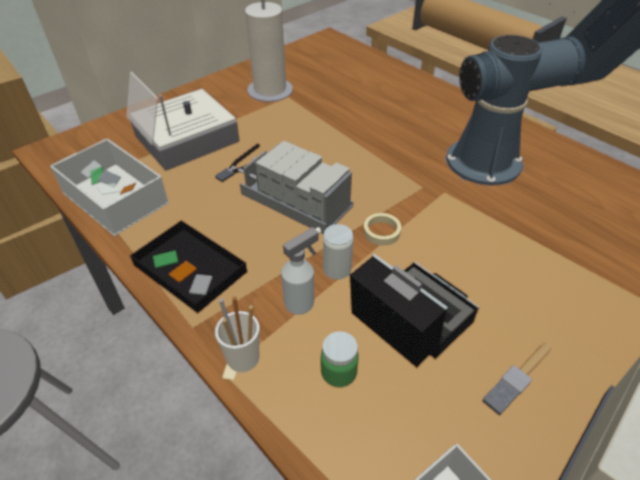

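View pics/top0.png

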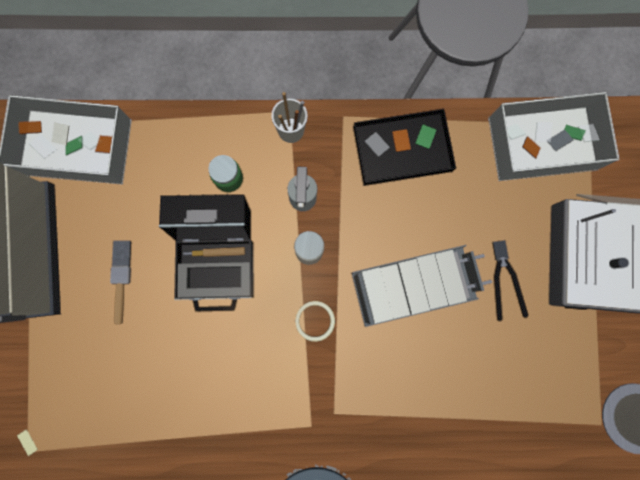

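View pics/wrist0.png

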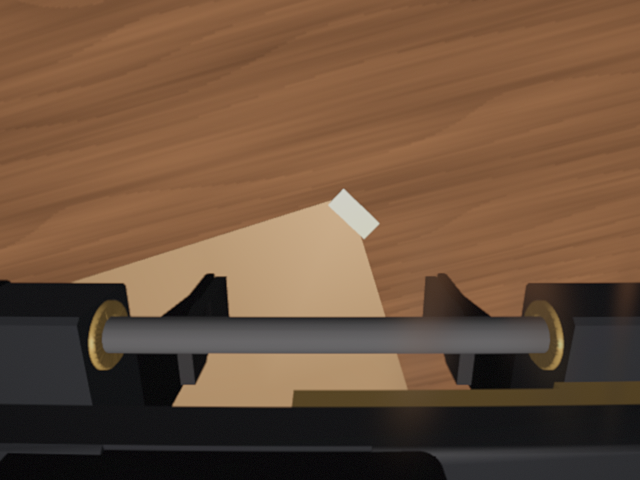

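```bash
cat > h.py <<'E'
import numpy as np,cv2
from rig import robot
from scipy.spatial.transform import Rotation as Ro
def campose(n):
    c=robot.calibration(n)
    if n=="wrist":
        o=robot.get_obs(); T=np.eye(4);T[:3,:3]=Ro.from_quat(o["tool_rot"]).as_matrix();T[:3,3]=o["position"]
        T=T@c["hand_eye"]; return c["mtx"],c["distortion"],T
    T=np.eye(4);R=np.array(c["R"]);T[:3,:3]=R.T;T[:3,3]=-R.T@np.array(c["t"]);return c["mtx"],c["distortion"],T
def rays(n,uv,P=None):
    m,d,T=P or campose(n); m=np.array(m);d=np.array(d)
    x=cv2.undistortPoints(np.array(uv,float).reshape(-1,1,2),m,d).reshape(-1,2)
    r=np.c_[x,np.ones(len(x))]@T[:3,:3].T; return T[:3,3],r
def cloud(n,dep,P=None):
    P=P or campose(n); vv,uu=np.mgrid[0:480,0:640]
    o,r=rays(n,np.c_[uu.ravel(),vv.ravel()],P); X=o+r*dep.reshape(-1,1); X[dep.ravel()<=0]=np.nan
    return X.reshape(480,640,3)
def plane(n,uv,z,P=None):
    o,r=rays(n,uv,P); return o+r*((z-o[2])/r[:,2])[:,None]
def shot(n,name):
    P=campose(n); p,d=robot.camera(n); cv2.imwrite(f"pics/{name}.png",p[:,:,::-1]); return p,d,P
def project(n,X,P=None):
    m,d,T=P or campose(n); Ti=np.linalg.inv(T)
    return cv2.projectPoints(np.array(X,float).reshape(-1,3),cv2.Rodrigues(Ti[:3,:3])[0],Ti[:3,3],np.array(m),np.array(d))[0].reshape(-1,2)
E
python3 - <<'E'
from h import *
p=cv2.imread("pics/top0.png")
a=cv2.resize(p[230:340,335:495],None,fx=5,fy=5,interpolation=cv2.INTER_CUBIC)
b=cv2.resize(p[180:320,150:265],None,fx=4,fy=4,interpolation=cv2.INTER_CUBIC)
cv2.imwrite("pics/t_rack.png",a);cv2.imwrite("pics/t_car.png",b)
X=cloud("top",np.load("top0.npy"))
for r in [250,270,290,310]: 
  for c in range(355,490,8): print(r,c,np.round(X[r,c]*1000).tolist(),end=' ')
  print()
E
```

```text
250 355 [586.0, -100.0, 0.0] 250 363 [586.0, -118.0, 1.0] 250 371 [586.0, -138.0, -1.0] 250 379 [586.0, -157.0, -7.0] 250 387 [585.0, -175.0, -0.0] 250 395 [584.0, -194.0, 2.0] 250 403 [585.0, -213.0, -0.0] 250 411 [584.0, -232.0, -1.0] 250 419 [584.0, -251.0, 1.0] 250 427 [584.0, -270.0, -0.0] 250 435 [584.0, -289.0, -2.0] 250 443 [579.0, -297.0, 40.0] 250 451 [570.0, -292.0, 127.0] 250 459 [582.0, -344.0, 5.0] 250 467 [583.0, -365.0, 0.0] 250 475 [583.0, -383.0, -0.0] 250 483 [582.0, -402.0, 2.0] 
270 355 [539.0, -99.0, -0.0] 270 363 [536.0, -114.0, 33.0] 270 371 [529.0, -121.0, 128.0] 270 379 [529.0, -138.0, 126.0] 270 387 [530.0, -158.0, 107.0] 270 395 [530.0, -175.0, 108.0] 270 403 [529.0, -189.0, 126.0] 270 411 [528.0, -205.0, 126.0] 270 419 [528.0, -222.0, 127.0] 270 427 [528.0, -240.0, 124.0] 270 435 [528.0, -255.0, 128.0] 270 443 [527.0, -273.0, 128.0] 270 451 [527.0, -290.0, 126.0] 270 459 [528.0, -310.0, 115.0] 270 467 [534.0, -355.0, 22.0] 270 475 [530.0, -357.0, 74.0] 270 483 [535.0, -399.0, 2.0] 
290 355 [492.0, -98.0, -3.0] 290 363 [488.0, -104.0, 114.0] 290 371 [488.0
[... 262 characters left out ...]
0] 290 443 [486.0, -271.0, 126.0] 290 451 [486.0, -288.0, 125.0] 290 459 [485.0, -304.0, 127.0] 290 467 [485.0, -324.0, 116.0] 290 475 [487.0, -366.0, 38.0] 290 483 [488.0, -395.0, 4.0] 
310 355 [446.0, -96.0, -2.0] 310 363 [446.0, -111.0, 33.0] 310 371 [446.0, -120.0, 115.0] 310 379 [446.0, -136.0, 122.0] 310 387 [446.0, -152.0, 124.0] 310 395 [445.0, -171.0, 110.0] 310 403 [445.0, -188.0, 111.0] 310 411 [445.0, -202.0, 124.0] 310 419 [445.0, -219.0, 125.0] 310 427 [445.0, -236.0, 122.0] 310 435 [443.0, -281.0, 6.0] 310 443 [443.0, -301.0, 1.0] 310 451 [443.0, -319.0, 4.0] 310 459 [443.0, -338.0, -1.0] 310 467 [443.0, -357.0, -2.0] 310 475 [442.0, -377.0, -5.0] 310 483 [442.0, -394.0, -0.0]
```

View pics/t_rack.png

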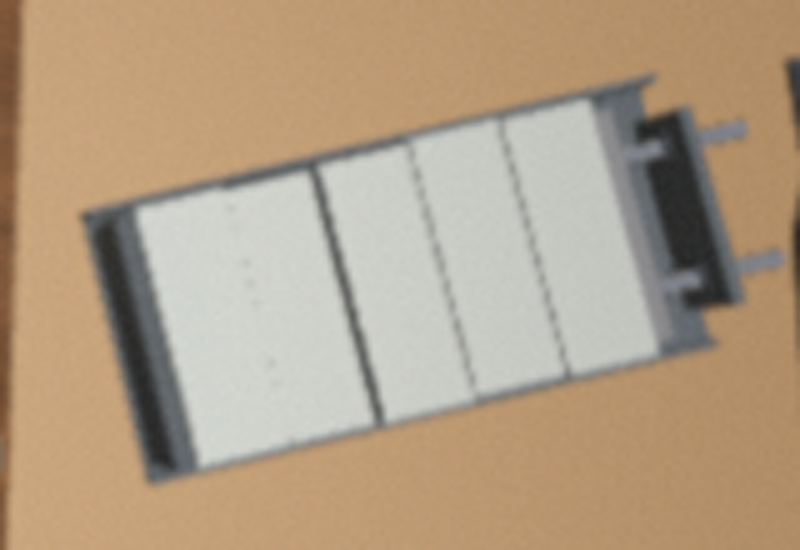

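View pics/t_car.png

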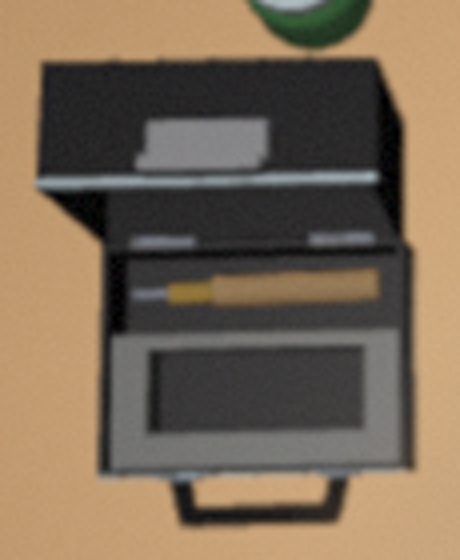

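```bash
python3 - <<'E'
from h import *
p=cv2.imread("pics/top0.png"); m=np.zeros((480,640),np.uint8)
g=cv2.cvtColor(p,cv2.COLOR_BGR2GRAY); m[230:340,335:495]=(g[230:340,335:495]>150)*255
hsv=cv2.cvtColor(p,cv2.COLOR_BGR2HSV); m[(hsv[:,:,1]>60)]=0
m=cv2.morphologyEx(m,cv2.MORPH_CLOSE,np.ones((5,5)))
cs,_=cv2.findContours(m,0,2); c=max(cs,key=cv2.contourArea)
W=plane("top",c.reshape(-1,2),0.126)[:,:2]
r=cv2.minAreaRect((W*1000).astype(np.float32)); print(r); print(cv2.boxPoints(r))
X=cloud("top",np.load("top0.npy"))
# depth-only: end plate & tops
sel=X[230:340,335:495].reshape(-1,3); s=sel[sel[:,2]>0.119]
r2=cv2.minAreaRect((s[:,:2]*1000).astype(np.float32)); print("depth",r2,len(s))
# tall top heights relative rack
print(np.median(s[:,2]))
# carrier pixels from crop: rim corners
def cr(u,v):return (150+u/4-.375,180+v/4-.375)
px=[cr(100,472),cr(412,468),cr(407,245),cr(103,245)]
print("rim z52",np.round(plane("top",px,0.052)*1000,1))
px=[cr(152,348),cr(363,345),cr(365,429),cr(150,432)]
print("slot z40",np.round(plane("top",px,0.040)*1000,1))
print("lid top edge",np.round(X[195:240:3,205]*1000).tolist())
print("foam",[np.round(X[293,c]*1000).tolist() for c in (185,200,220,240)])
E
```

```text
((495.2569274902344, -210.29415893554688), (112.94862365722656, 201.06617736816406), 13.048823356628418)
[[ 417.54242 -125.10787]
 [ 462.93942 -320.98215]
 [ 572.97144 -295.48044]
 [ 527.57446  -99.60617]]
depth ((496.0086975097656, -210.8193359375), (111.6851806640625, 216.44140625), 13.047797203063965) 4025
0.12569312421364054
rim z52 [[479.4 307.2  52. ]
 [478.9 135.5  52. ]
 [603.8 138.8  52. ]
 [605.9 308.7  52. ]]
slot z40 [[548.6 283.   40. ]
 [548.6 164.7  40. ]
 [501.3 163.2  40. ]
 [501.5 283.1  40. ]]
lid top edge [[684.0, 220.0, 173.0], [677.0, 220.0, 175.0], [670.0, 219.0, 177.0], [664.0, 219.0, 178.0], [658.0, 218.0, 180.0], [652.0, 218.0, 179.0], [645.0, 218.0, 182.0], [639.0, 218.0, 180.0], [630.0, 214.0, 199.0], [624.0, 215.0, 196.0], [620.0, 217.0, 182.0], [634.0, 243.0, 55.0], [628.0, 243.0, 52.0], [620.0, 243.0, 54.0], [614.0, 243.0, 51.0]]
foam [[489.0, 287.0, 43.0], [489.0, 255.0, 36.0], [488.0, 210.0, 37.0], [488.0, 165.0, 38.0]]
```

```bash
cat >> h.py <<'E'
YAW=np.radians(13.05); SC=np.array([0.4862,-0.1713,0.0])
Rr=Ro.from_euler('z',YAW).as_matrix()   # rack axes
def rackpt(x,yoff,z): return SC+Rr@np.array([x,yoff,0])+np.array([0,0,z])
def Rdown(yang,tilt=0):
    """tool y at world angle yang(deg), z down; tilt(deg)about tool y"""
    a=np.radians(yang); y=np.array([np.cos(a),np.sin(a),0]); z=np.array([0,0,-1.]); x=np.cross(y,z)
    R=np.c_[x,y,z]; return R@Ro.from_euler('y',tilt,degrees=True).as_matrix()
def cmd(p,R,frm=None):
    o=robot.get_obs() if frm is None else None
    p0,R0=(o["position"],Ro.from_quat(o["tool_rot"]).as_matrix()) if frm is None else frm
    d=R0.T@(np.array(p)-p0)*100; rv=Ro.from_matrix(R0.T@R).as_rotvec(degrees=True)
    print("cmd",np.round(d,2).tolist(),np.round(rv,2).tolist()); return d,rv
E
python3 - <<'E'
from h import *
cmd(rackpt(.085,0,.26),Rdown(-76.95))
cmd(rackpt(.085,0,.26),Rdown(103.05))
X=cloud("top",np.load("top0.npy"))
print("jar",np.round(X[160:182:4,224]*1000).tolist(), "can",np.round(X[247,309]*1000))
E
```

```text
cmd [-58.91, -63.18, -3.73] [-0.05, 0.12, 152.69]
cmd [-58.91, -63.18, -3.73] [-0.09, -0.04, -27.31]
jar [[782.0, 196.0, 87.0], [772.0, 196.0, 90.0], [764.0, 196.0, 87.0], [753.0, 195.0, 94.0], [746.0, 197.0, 84.0], [736.0, 195.0, 90.0]] can [581.   9. 115.]
```

Call:
{"name": "drive_tool", "arguments": {
  "targets": [-5,-5,-5,0,0,7,-58.9,-63.2,-5,0,0,80,-58.9,-63.2,-5,0,0,80,-58.9,-63.2,-5,0,0,80,-58.9,-63.2,-5,0,0,80,-58.9,-63.2,-5,0,0,80,-58.9,-63.2,-5,0,0,80,-58.9,-63.2,-5,0,0,80,-58.9,-63.2,-5,0,0,80,-58.9,-63.2,-5,0,0,80,-58.9,-63.2,-5,0,0,80,-58.9,-63.2,-5,0,0,80],
  "grip": 1,
  "squeeze": 40
}}

```text
time: 1.15
position: [0.3912, 0.1726, 0.2611]
tool_rot: [0.734, 0.679, 0.0, 0.0]
ft_force: [1.4, 0.3, 0.9]
grip_width: 0.0151
```

```bash
python3 - <<'E'
from h import *
print(robot.get_obs()["q"]);cmd(rackpt(.085,0,.24),Rdown(-76.95))
E
```

```text
[1.52795448e-01 2.04488364e-01 1.85083046e+00 1.46374669e-04
 1.08601186e+00 2.31570623e-01]
cmd [-30.97, 20.28, 2.11] [0.0, -0.02, 72.43]
```

Call:
{"name": "drive_tool", "arguments": {
  "targets": [-31,20.3,2,0,0,72.4,-31,20.3,2,0,0,72.4,-31,20.3,2,0,0,72.4,-31,20.3,2,0,0,72.4,-31,20.3,2,0,0,72.4,-31,20.3,2,0,0,72.4,-31,20.3,2,0,0,72.4,-31,20.3,2,0,0,72.4,-31,20.3,2,0,0,72.4,-31,20.3,2,0,0,72.4,-31,20.3,2,0,0,72.4,-31,20.3,2,0,0,72.4]
}}

```text
time: 2.15
position: [0.5695, -0.1495, 0.2402]
tool_rot: [0.993, 0.117, -0.001, -0.001]
ft_force: [-0.7, 0.3, -0.1]
grip_width: 0.0006
```

```bash
python3 - <<'E'
from h import *
o=robot.get_obs();print(o["q"],o["grip_width"],o["position"])
p,d,P=shot("wrist","w1"); np.save("w1.npy",d)
X=cloud("wrist",d,P)
loc=(X-SC)@Rr   # rack axes about short centre
m=(loc[...,2]>.095)&(loc[...,2]<.14)
print(np.nanmedian(X[(X[...,2]>.118)&(X[...,2]<.14)][:,2]))
m=(X[...,2]>.1)&(X[...,2]<.114)&(abs(loc[...,1])<.03); L=loc[m]; print("short",len(L),np.percentile(L,[1,50,99],axis=0).round(4).tolist())
for lo,hi in[(.02,.062),(-.06,-.02)]:
  m=(X[...,2]>.118)&(X[...,2]<.14)&(loc[...,1]>lo-.005)&(loc[...,1]<hi+.005);L=loc[m];print(len(L),np.percentile(L,[1,50,99],axis=0).round(4).tolist())
E
```

```text
[-4.46575074e-01  4.59774942e-01  1.50435642e+00  3.62749873e-04
  1.17995838e+00  8.89434458e-01] 0.0005936305729742222 [ 0.5694951  -0.14951305  0.2401625 ]
0.12587810890679862
short 1062 [[-0.0517, -0.0288, 0.1002], [0.0498, 0.0008, 0.1078], [0.0543, 0.0287, 0.1131]]
851 [[0.0446, 0.0195, 0.1181], [0.0509, 0.04, 0.1257], [0.0546, 0.0656, 0.1273]]
835 [[0.0455, -0.0646, 0.1183], [0.051, -0.043, 0.1257], [0.055, -0.0212, 0.1274]]
```

View pics/w1.png

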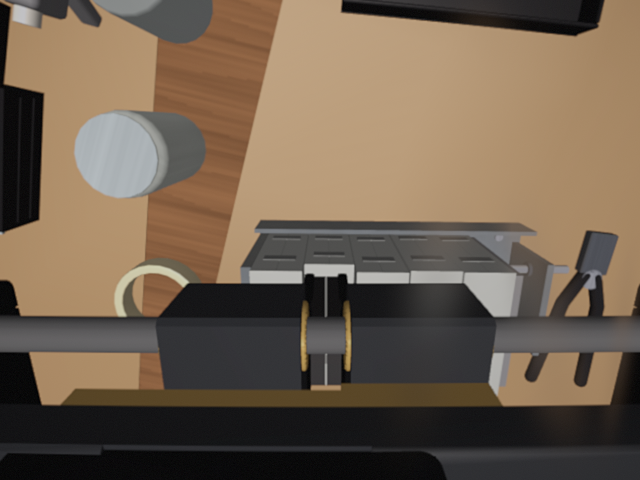

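```bash
python3 - <<'E'
from h import *
p=cv2.imread("pics/w1.png");a=cv2.resize(p[210:300,230:560],None,fx=2.4,fy=2.4,interpolation=cv2.INTER_CUBIC);a=cv2.resize(p[215:300,240:400],None,fx=5,fy=5,interpolation=cv2.INTER_CUBIC);cv2.imwrite("pics/w1c.png",a)
E
```

```text
(no output)
```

View pics/w1c.png

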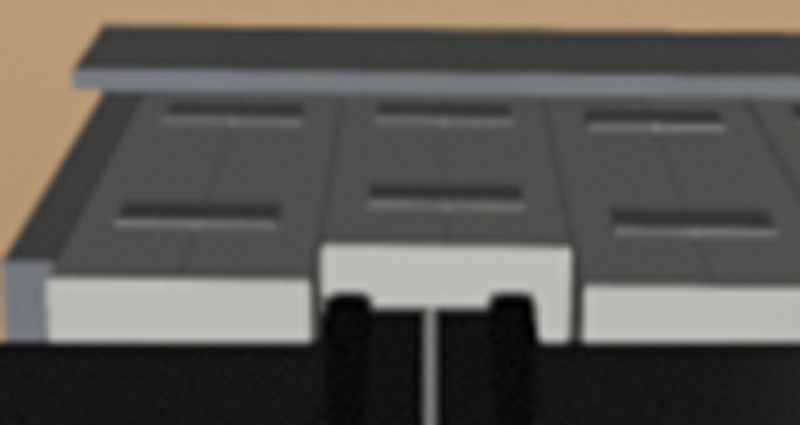

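```bash
python3 - <<'E'
from h import *
for px,z in [([(304.4,264),(354.3,264.4)],.108),([(249.2,270.6),(302,271),(356.6,272)],.126)]:
  W=plane("wrist",px,z); print(((W-SC)@Rr*1000).round(1).tolist())
o=robot.get_obs(); print(((o["position"]-SC)@Rr*1000).round(1))
print(Ro.from_quat(o["tool_rot"]).as_matrix().round(3).tolist())
cmd(rackpt(.080,0,.088),Rdown(-76.95))
E
```

```text
[[53.0, 19.1, 108.0], [53.1, -20.1, 108.0]]
[[54.0, 59.1, 126.0], [54.0, 19.9, 126.0], [53.6, -20.6, 126.0]]
[ 86.1   3.1 240.4]
[[0.972, 0.234, -0.002], [0.234, -0.972, 0.001], [-0.002, -0.002, -1.0]]
cmd [-0.59, 0.33, 15.24] [-0.09, 0.09, 0.47]
```

Call:
{"name": "drive_tool", "arguments": {
  "targets": [-0.6,0.35,4,0,0,0.5,-0.6,0.35,8,0,0,0.5,-0.6,0.35,12,0,0,0.5,-0.6,0.35,15.2,0,0,0.5,-0.6,0.35,15.2,0,0,0.5,-0.6,0.35,15.2,0,0,0.5]
}}

```text
time: 2.7
position: [0.5638, -0.1527, 0.088]
tool_rot: [0.994, 0.113, -0.002, -0.001]
ft_force: [0.8, 0.1, 1.2]
grip_width: 0.0001
```

```bash
python3 - <<'E'
from h import *
o=robot.get_obs(); print(((o["position"]-SC)@Rr*1000).round(1),o["ft_force"])
cmd(rackpt(.040,0,.088),Rdown(-76.95))
E
```

```text
[79.8  0.6 88. ] [0.76742528 0.07483476 1.2408574 ]
cmd [-3.98, 0.06, 0.02] [-0.17, 0.2, -0.03]
```

Push outward slowly (tool −x = rack −x): contact is expected at 64, then 25 mm more.

Call:
{"name": "drive_tool", "arguments": {
  "targets": [-1,0,0,0,0,0,-1.5,0,0,0,0,0,-1.8,0,0,0,0,0,-2.1,0,0,0,0,0,-2.4,0,0,0,0,0,-2.7,0,0,0,0,0,-3,0,0,0,0,0,-3,0,0,0,0,0]
}}

```text
time: 3.37
position: [0.5435, -0.1609, 0.0934]
tool_rot: [0.994, 0.11, 0.009, 0.002]
ft_force: [11.5, 9.7, 5.4]
grip_width: 0.0003
```

```bash
python3 - <<'E'
from h import *
o=robot.get_obs(); print(((o["position"]-SC)@Rr*1000).round(1),Rr.T@o["ft_force"])
p,d,P=shot("wrist","w2")
p,d,P=shot("scene","s2");q=cv2.imread("pics/s2.png")
cv2.imwrite("pics/s2c.png",cv2.resize(q[120:250,220:400],None,fx=4,fy=4,interpolation=cv2.INTER_CUBIC))
E
```

```text
[58.2 -2.8 93.4] [13.36444913  6.8430876   5.44643791]
```

View pics/w2.png

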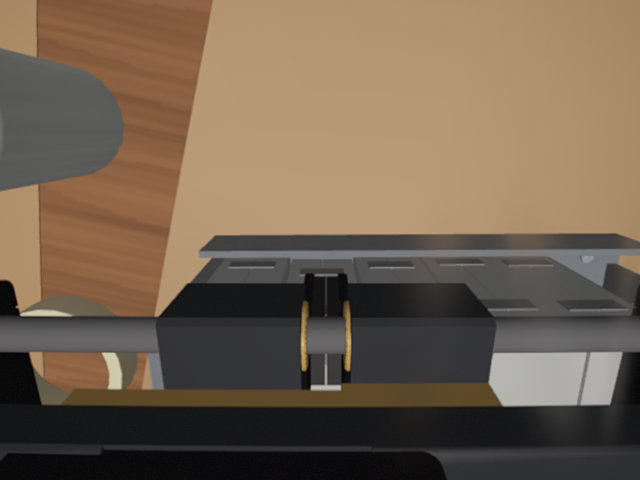

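View pics/s2c.png

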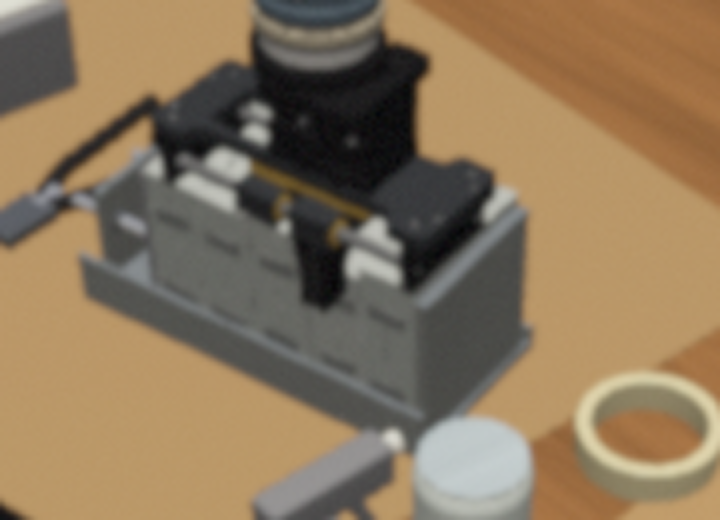

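Call:
{"name": "drive_tool", "arguments": {
  "targets": [-0.3,0,0,0,0,0,-0.6,0,0,0,0,0,-0.9,0,0,0,0,0,-1.2,0,0,0,0,0,-1.2,0,0,0,0,0]
}}

```text
time: 3.88
position: [0.5412, -0.1651, 0.0974]
tool_rot: [0.994, 0.108, 0.019, 0.006]
ft_force: [24.2, 16.7, 16.1]
grip_width: 0.0007
```

```bash
python3 - <<'E'
from h import *
o=robot.get_obs(); print(((o["position"]-SC)@Rr*1000).round(1),Rr.T@o["ft_force"],Rr.T@o["moment"],o["joint_torque"])
p,d,P=shot("scene","s3");q=cv2.imread("pics/s3.png")
cv2.imwrite("pics/s3c.png",cv2.resize(q[120:250,220:400],None,fx=4,fy=4,interpolation=cv2.INTER_CUBIC))
p,d,P=shot("top","t3");q=cv2.imread("pics/t3.png")
cv2.imwrite("pics/t3c.png",cv2.resize(q[230:340,335:495],None,fx=5,fy=5,interpolation=cv2.INTER_CUBIC))
E
```

```text
[55.  -6.4 97.4] [27.33687569 10.84668699 16.11599707] [ 1.89156535 -4.53999492 -0.04898505] [-12.68313736 -30.30063272   0.69760138  -5.4977873    3.69414501
  -0.21890719]
```

View pics/s3c.png

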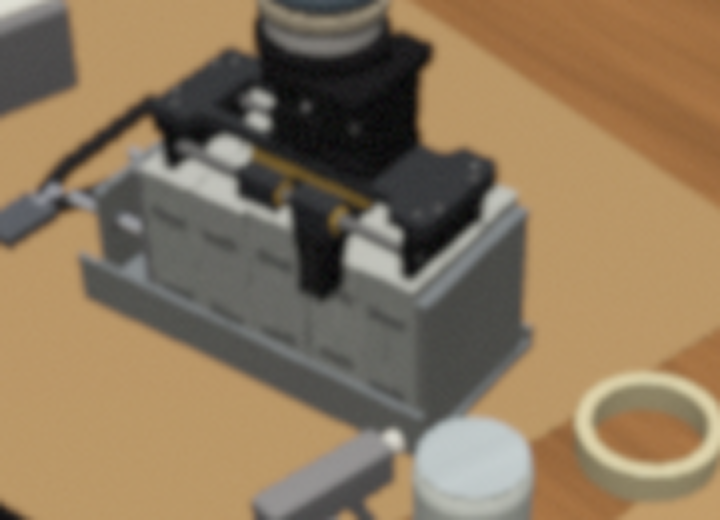

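View pics/t3c.png

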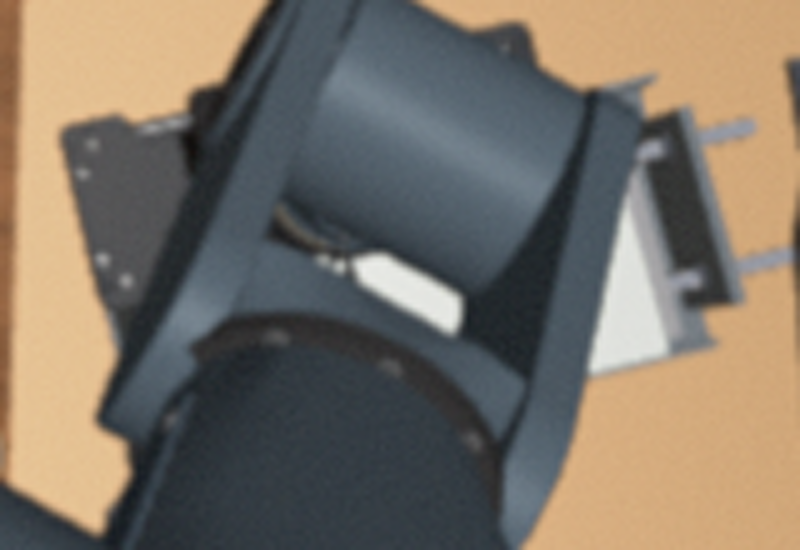

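Call:
{"name": "drive_tool", "arguments": {
  "targets": [1,0,0,0,0,0,2.5,0,0,0,0,0,4,0,0,0,0,0,4.5,0,-3,0,0,0,4.5,0,-7,0,0,0,4.5,0,-11,0,0,0,4.5,0,-13,0,0,0,4.5,0,-13,0,0,0]
}}

```text
time: 4.65
position: [0.5716, -0.1557, 0.2267]
tool_rot: [0.994, 0.112, 0.006, 0.004]
ft_force: [0.1, 0.6, 0.3]
grip_width: 0.0006
```

```bash
python3 - <<'E'
from h import *
o=robot.get_obs(); print(((o["position"]-SC)@Rr*1000).round(1),Rr.T@o["ft_force"])
p,d,P=shot("wrist","w4");q=cv2.imread("pics/w4.png")
cv2.imwrite("pics/w4c.png",cv2.resize(q[200:300,220:420],None,fx=4,fy=4,interpolation=cv2.INTER_CUBIC))
p,d,P=shot("scene","s4");q=cv2.imread("pics/s4.png")
cv2.imwrite("pics/s4c.png",cv2.resize(q[120:250,220:400],None,fx=4,fy=4,interpolation=cv2.INTER_CUBIC))
E
```

```text
[ 86.8  -4.  226.7] [0.2020847  0.60627601 0.34506656]
```

View pics/w4c.png

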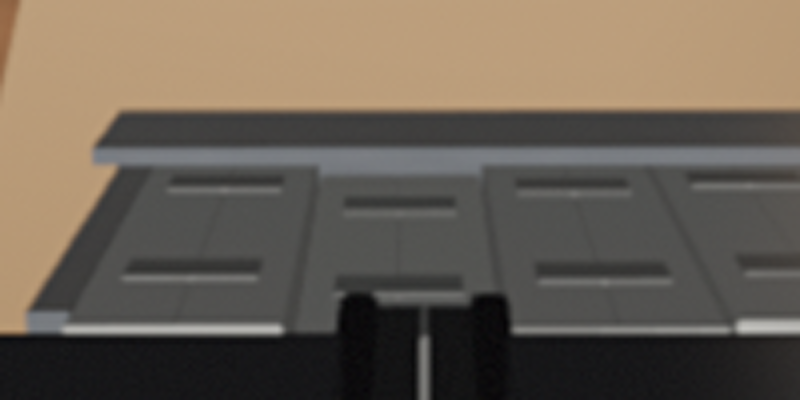

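View pics/s4c.png

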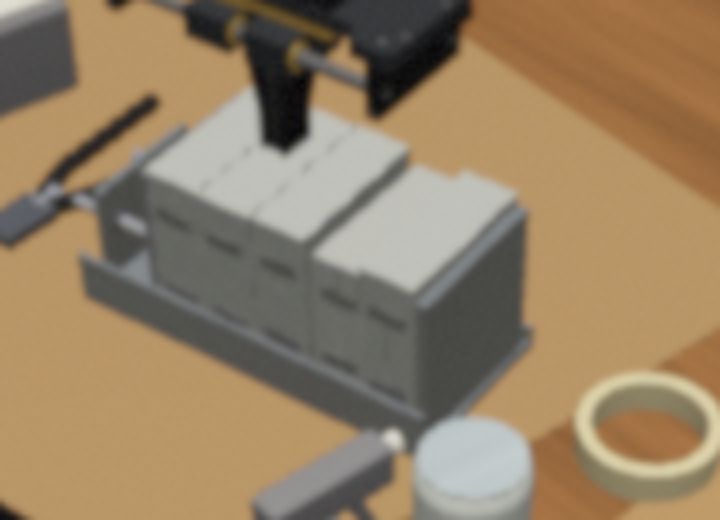

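```bash
python3 - <<'E'
from h import *
o=robot.get_obs(); print(o["time"],((o["position"]-SC)@Rr*1000).round(1),Rr.T@o["ft_force"],o["tool_rot"])
cmd(rackpt(.078,0.002,.094),Rdown(-76.95))
E
```

```text
4.75 [ 83.9  -1.9 221.2] [-0.43933055  0.80590221 -0.50745187] [0.99372143 0.11186326 0.00171474 0.00117891]
cmd [-0.63, -0.42, 12.72] [0.16, -0.18, -0.2]
```

Call:
{"name": "drive_tool", "arguments": {
  "targets": [-0.6,-0.4,4,0,0,0,-0.6,-0.4,8,0,0,0,-0.6,-0.4,12,0,0,0,-0.6,-0.4,12.5,0,0,0,-0.6,-0.4,12.5,0,0,0,-0.6,-0.4,12.5,0,0,0]
}}

```text
time: 5.25
position: [0.5616, -0.1515, 0.0941]
tool_rot: [0.994, 0.112, -0.0, -0.0]
ft_force: [0.3, -1.1, 0.2]
grip_width: 0.0007
```

```bash
python3 - <<'E'
from h import *
o=robot.get_obs(); print(o["time"],((o["position"]-SC)@Rr*1000).round(1),Rr.T@o["ft_force"],o["tool_rot"])
E
```

```text
5.25 [77.9  2.3 94.1] [ 0.05412983 -1.16584895  0.24154493] [ 9.93731374e-01  1.11794045e-01 -1.87148289e-04 -1.16029246e-04]
```

Call:
{"name": "drive_tool", "arguments": {
  "targets": [-1.3,0,0,0,0,0,-2.2,0,0,0,0,0,-2.8,0,-0.1,0,0,0,-3.2,0,-0.5,0,0,0,-3.6,0,-0.9,0,0,0,-4,0,-1.3,0,0,0,-4.4,0,-1.7,0,0,0,-4.8,0,-2.1,0,0,0,-4.8,0,-2.1,0,0,0]
}}

```text
time: 6.0
position: [0.5193, -0.1625, 0.1196]
tool_rot: [0.994, 0.111, 0.006, 0.002]
ft_force: [5.0, 4.8, 7.8]
grip_width: 0.0008
```

```bash
python3 - <<'E'
from h import *
o=robot.get_obs(); print(o["time"],((o["position"]-SC)@Rr*1000).round(1),Rr.T@o["ft_force"],o["tool_rot"])
p,d,P=shot("scene","s5");q=cv2.imread("pics/s5.png")
cv2.imwrite("pics/s5c.png",cv2.resize(q[120:250,220:400],None,fx=4,fy=4,interpolation=cv2.INTER_CUBIC))
E
```

```text
6.0 [ 34.2   1.1 119.6] [5.95069843 3.58528016 7.78689338] [0.99382558 0.11074965 0.0063725  0.00214905]
```

View pics/s5c.png

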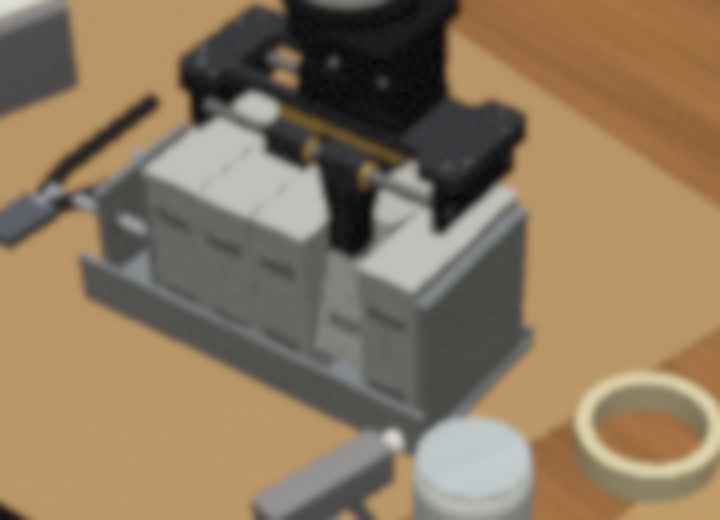

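Call:
{"name": "drive_tool", "arguments": {
  "targets": [-0.4,0,-0.2,0,0,0,-0.8,0,-0.5,0,0,0,-1.2,0,-0.8,0,0,0,-1.6,0,-1.0,0,0,0,-2,0,-1.2,0,0,0,-2.4,0,-1.4,0,0,0,-2.4,0,-1.4,0,0,0]
}}

```text
time: 6.63
position: [0.4971, -0.1681, 0.1339]
tool_rot: [0.994, 0.11, 0.008, 0.003]
ft_force: [7.1, 5.7, 9.6]
grip_width: 0.0003
```

```bash
python3 - <<'E'
from h import *
o=robot.get_obs(); print(o["time"],((o["position"]-SC)@Rr*1000).round(1),Rr.T@o["ft_force"],o["tool_rot"])
p,d,P=shot("scene","s6");q=cv2.imread("pics/s6.png")
cv2.imwrite("pics/s6c.png",cv2.resize(q[120:250,220:400],None,fx=4,fy=4,interpolation=cv2.INTER_CUBIC))
E
```

```text
6.6333 [ 11.3   0.7 133.9] [8.19417135 3.9782557  9.62814493] [0.99385571 0.1103825  0.00770714 0.00267085]
```

View pics/s6c.png

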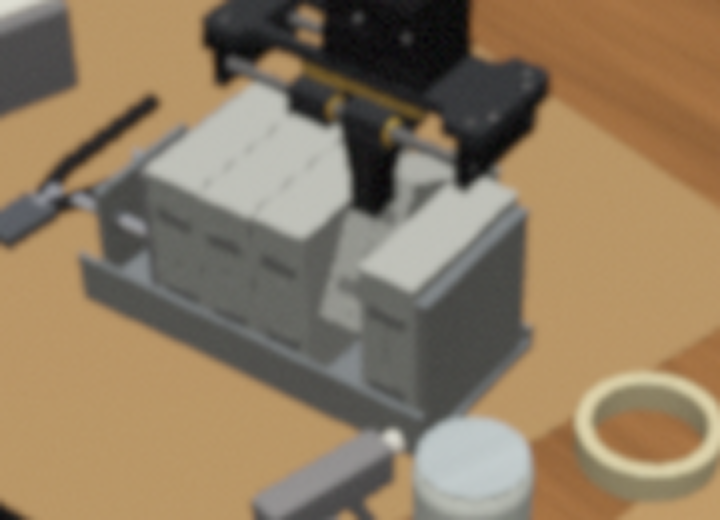

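Call:
{"name": "drive_tool", "arguments": {
  "targets": [1.5,0,-0.5,0,0,0,2.5,0,-3,0,0,0,1,0,-7,0,0,0,-3,0,-10,0,0,0,-7,0,-11,0,0,0,-11,0,-11,0,0,0,-13,0,-11,0,0,0,-13,0,-11,0,0,0,-13,0,-11,0,0,0],
  "grip": -1
}}

```text
time: 7.43
position: [0.3639, -0.1968, 0.2409]
tool_rot: [0.994, 0.11, 0.001, 0.002]
ft_force: [-0.1, -0.3, -0.3]
grip_width: 0.0525
```

```bash
python3 - <<'E'
from h import *
p,d,P=shot("wrist","w7"); np.save("w7.npy",d); np.save("w7T.npy",P[2])
o=robot.get_obs(); print(o["time"],((o["position"]-SC)@Rr*1000).round(1),Rr.T@o["ft_force"],o["tool_rot"],o["grip_width"])
p,d,P=shot("scene","s7");q=cv2.imread("pics/s7.png")
cv2.imwrite("pics/s7c.png",cv2.resize(q[120:250,220:400],None,fx=4,fy=4,interpolation=cv2.INTER_CUBIC))
E
```

```text
7.4833 [-123.9    2.3  240.6] [ 0.33470338  0.32475389 -0.38635444] [0.99380978 0.11107041 0.00163353 0.0016788 ] 0.056565109871062724
```

View pics/w7.png

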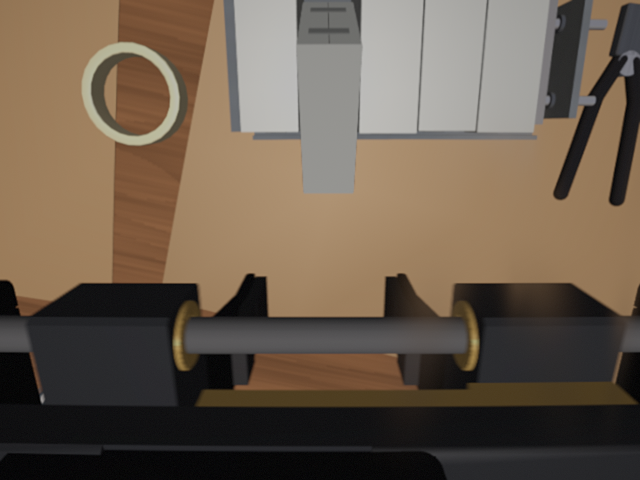

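View pics/s7c.png

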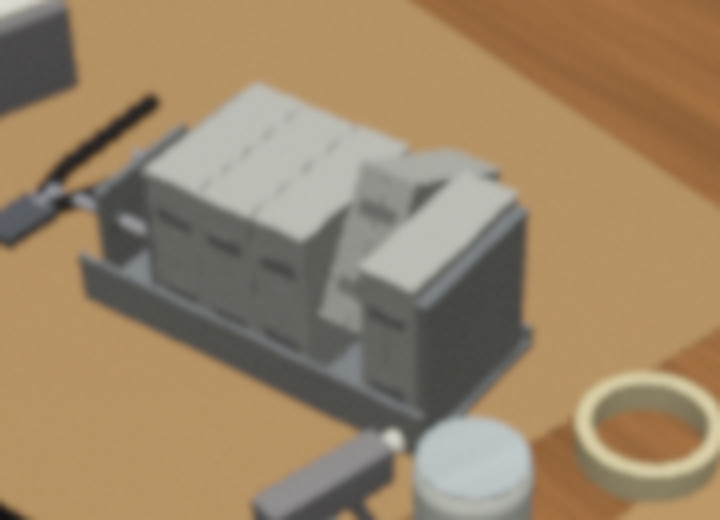

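```bash
python3 - <<'E'
from h import *
d=np.load("w7.npy");c=robot.calibration("wrist");P=(c["mtx"],c["distortion"],np.load("w7T.npy"))
X=(cloud("wrist",d,P)-SC)@Rr
A=X[50:186,306:352].reshape(-1,3)
A=A[np.isfinite(A).all(1)]
k=np.polyfit(A[:,0],A[:,2],1); r=A[:,2]-np.polyval(k,A[:,0]); A=A[abs(r)<.006];k=np.polyfit(A[:,0],A[:,2],1); th=np.arctan(k[0]); print("theta",th,k,A.min(0),A.max(0))
def onplane(uv):
    o,r=rays("wrist",uv,P); o=(o-SC)@Rr; r=r@Rr
    t=(k[1]+k[0]*o[0]-o[2])/(r[:,2]-k[0]*r[:,0]); return o+r*t[:,None]
Q=onplane([(303,191),(355,191),(299,43),(360,43)]);print((Q*1000).round(1))
ft=(Q[0]+Q[1])/2; n=np.array([-np.sin(th),0,np.cos(th)]);e=np.array([np.cos(th),0,np.sin(th)])
print("toe",(ft-.1*n)*1000,"mid",(ft-.05*n+.055*e)*1000, "ft",ft*1000)
E
```

```text
theta 0.4903307949526337 [0.53381313 0.15116818] [-0.09654961 -0.01790562  0.09795801] [-0.00820361  0.0165183   0.14890538]
[[-101.2   19.1   97.1]
 [-101.5  -21.3   97. ]
 [  -5.    16.9  148.5]
 [  -5.1  -19.1  148.4]]
toe [-54.26849217  -1.1046775    8.84302921] mid [-29.29463672  -1.1046775   78.85236104] ft [-101.36026554   -1.1046775    97.06074218]
```

```bash
python3 - <<'E'
from h import *
o=robot.get_obs(); print(o["grip_width"],((o["position"]-SC)@Rr*1000).round(1))
d1,r1=cmd(rackpt(-.0844,-.0011,.129),Rdown(-76.95,14))
cmd(rackpt(-.0699,-.0011,.0708),Rdown(-76.95,14))
E
```

```text
0.06068478098030136 [-123.4    2.2  240.3]
cmd [3.87, 0.28, 11.14] [0.21, 13.85, -0.21]
cmd [5.3, 0.26, 16.96] [0.21, 13.85, -0.21]
```

Call:
{"name": "drive_tool", "arguments": {
  "targets": [0,0.2,0,0,7,0,1,0.3,2,0,13.9,0,2,0.3,5,0,13.9,0,3,0.3,8,0,13.9,0,3.9,0.3,10,0,13.9,0,3.9,0.3,11,0,13.9,0,3.9,0.3,11,0,13.9,0,3.9,0.3,11,0,13.9,0]
}}

```text
time: 8.2
position: [0.4041, -0.1903, 0.1285]
tool_rot: [0.986, 0.112, 0.12, -0.014]
ft_force: [0.4, 0.6, 0.5]
grip_width: 0.0867
```

```bash
python3 - <<'E'
from h import *
o=robot.get_obs(); print(o["grip_width"],((o["position"]-SC)@Rr*1000).round(1),o["ft_force"])
cmd(rackpt(-.0844,-.0011,.129),Rdown(-76.95,14))
cmd(rackpt(-.0699,-.0011,.0708),Rdown(-76.95,14))
shot("wrist","w8")
E
```

```text
0.08669376047464607 [-84.3   0.  128.5] [0.40480472 0.55287755 0.46237315]
cmd [0.0, 0.11, -0.05] [-0.02, 0.12, -0.13]
cmd [0.01, 0.11, 5.95] [-0.02, 0.12, -0.13]
```

View pics/w8.png

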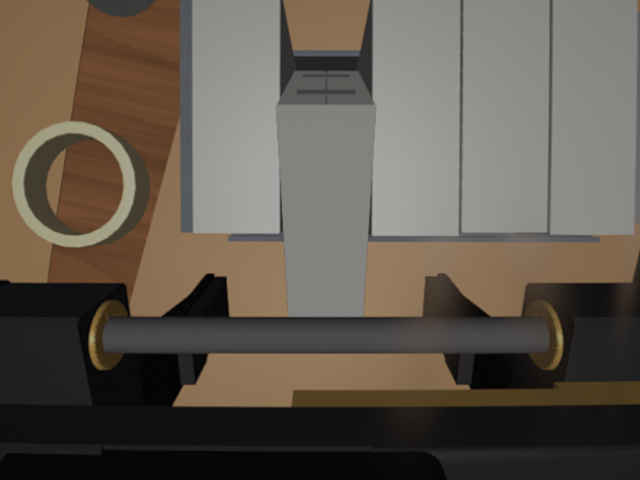

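Call:
{"name": "drive_tool", "arguments": {
  "targets": [0,0.1,2,0,0,0,0,0.1,4,0,0,0,0,0.1,5.5,0,0,0,0,0.1,5.9,0,0,0,0,0.1,5.9,0,0,0,0,0.1,5.9,0,0,0]
}}

```text
time: 8.75
position: [0.4178, -0.1887, 0.0725]
tool_rot: [0.986, 0.111, 0.121, -0.013]
ft_force: [-0.1, 0.6, 0.4]
grip_width: 0.0873
```

Call:
{"name": "drive_tool", "arguments": {
  "targets": [0,0,0,0,0,0,0,0,0,0,0,0,0,0,0,0,0,0,0,0,0,0,0,0,0,0,0,0,0,0,0,0,0,0,0,0,0,0,0,0,0,0,0,0,0,0,0,0,0,0,0,0,0,0,0,0,0,0,0,0],
  "grip": 1,
  "squeeze": 45
}}

```text
time: 9.58
position: [0.4169, -0.1872, 0.0716]
tool_rot: [0.986, 0.111, 0.12, -0.015]
ft_force: [0.9, 3.0, 1.1]
grip_width: 0.0398
```

```bash
python3 - <<'E'
from h import *
o=robot.get_obs(); print(o["grip_width"],((o["position"]-SC)@Rr*1000).round(1),Rr.T@o["ft_force"])
cmd(rackpt(-.0699,-.0011,.0708),Rdown(-76.95,14))
cmd(rackpt(-.12,-.0011,.12),Rdown(-76.95,14))
E
```

```text
0.03978050257690568 [-71.1   0.2  71.6] [1.53828663 2.71555413 1.0564208 ]
cmd [0.1, 0.13, 0.1] [-0.08, 0.11, -0.24]
cmd [-3.58, 0.13, -5.88] [-0.08, 0.11, -0.24]
```

Call:
{"name": "drive_tool", "arguments": {
  "targets": [0.1,0,-0.7,0,0,0,0.2,0,-1.5,0,0,0,0.4,0,-2.5,0,0,0,0.7,0,-3.7,0,0,0,1,0,-5,0,0,0,1,0,-5,0,0,0]
}}

```text
time: 10.08
position: [0.4142, -0.1878, 0.1234]
tool_rot: [0.986, 0.111, 0.12, -0.014]
ft_force: [-4.7, 2.3, 5.6]
grip_width: 0.0396
```

```bash
python3 - <<'E'
from h import *
o=robot.get_obs(); print(o["grip_width"],((o["position"]-SC)@Rr*1000).round(1),Rr.T@o["ft_force"])
shot("wrist","w9");p,d,P=shot("scene","s9");q=cv2.imread("pics/s9.png")
cv2.imwrite("pics/s9c.png",cv2.resize(q[100:250,220:400],None,fx=4,fy=4,interpolation=cv2.INTER_CUBIC))
E
```

```text
0.03961224944941282 [-73.9   0.2 123.4] [-4.05938953  3.30446393  5.60608492]
```

View pics/s9c.png

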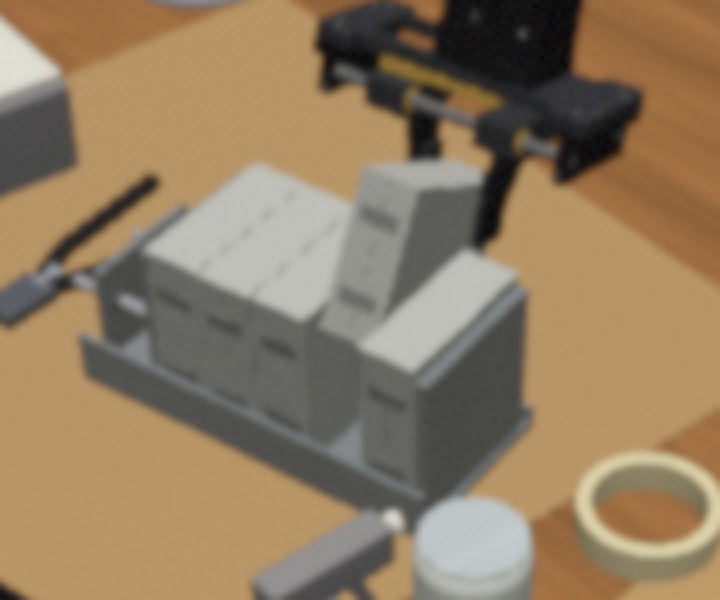

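View pics/w9.png

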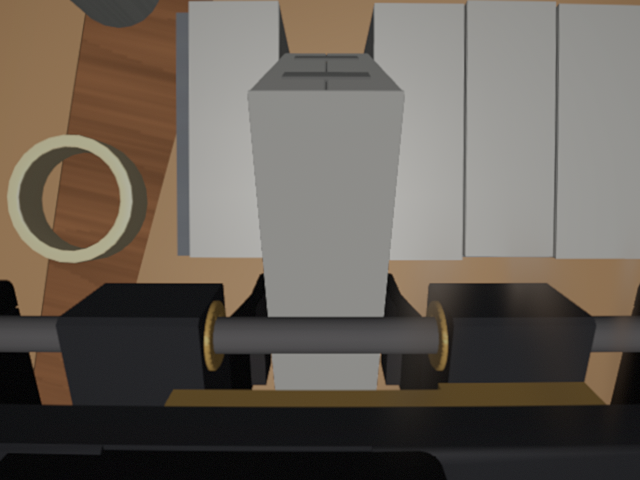

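Call:
{"name": "drive_tool", "arguments": {
  "targets": [0.4,0,-1.7,0,0,0,0.8,0,-3.4,0,0,0,1.2,0,-5.1,0,0,0,1.6,0,-6.8,0,0,0,2.2,0,-9,0,0,0,2.8,0,-11.5,0,0,0,2.8,0,-11.5,0,0,0]
}}

```text
time: 10.77
position: [0.4172, -0.1916, 0.2445]
tool_rot: [0.986, 0.112, 0.124, -0.009]
ft_force: [1.8, -0.4, -2.1]
grip_width: 0.0394
```

```bash
python3 - <<'E'
from h import *
o=robot.get_obs(); print(o["grip_width"],((o["position"]-SC)@Rr*1000).round(1),Rr.T@o["ft_force"],o["q"])
p,d,P=shot("wrist","w10");np.save("w10.npy",d);np.save("w10T.npy",P[2]);p,d,P=shot("scene","s10");q=cv2.imread("pics/s10.png")
cv2.imwrite("pics/s10c.png",cv2.resize(q[80:250,220:400],None,fx=3.5,fy=3.5,interpolation=cv2.INTER_CUBIC))
E
```

```text
0.03942572722075324 [-71.7  -4.2 244.5] [ 1.61160625 -0.8033425  -2.14485454] [-0.82042134  0.20336638  1.94516375  0.2740047   0.87731144  0.36155636]
```

View pics/s10c.png

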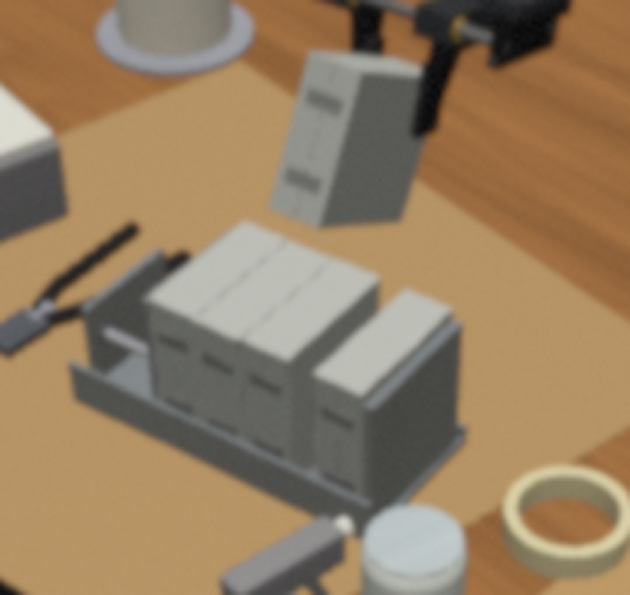

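View pics/w10.png

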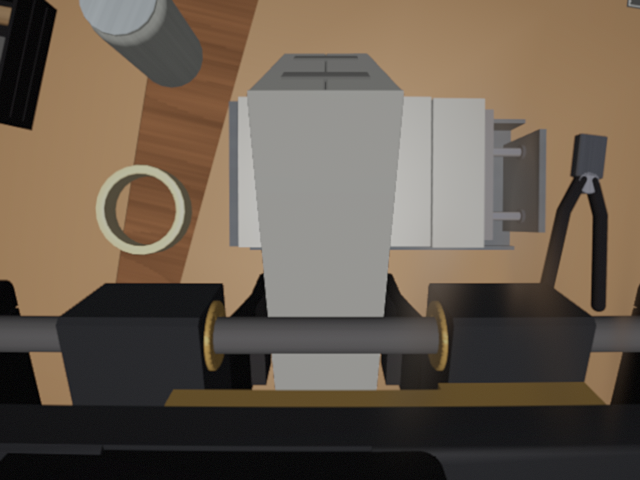

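```bash
python3 - <<'E'
from h import *
d=np.load("w10.npy");c=robot.calibration("wrist");P=(c["mtx"],c["distortion"],np.array(c["hand_eye"]))
X=cloud("wrist",d,P)
A=X[100:310,275:375].reshape(-1,3);A=A[np.isfinite(A).all(1)]
for i in range(4):
    G=np.c_[A[:,:2],np.ones(len(A))]; k=np.linalg.lstsq(G,A[:,2],rcond=None)[0]; r=A[:,2]-G@k; A=A[abs(r)<max(.004,2*r.std())]
print("plane z=ax+by+c",k,len(A),A.min(0),A.max(0)); 
o,r=rays("wrist",[(249,91),(403,91),(262,230),(390,230)],P)
t=(k[2]+k[0]*o[0]+k[1]*o[1]-o[2])/(r[:,2]-k[0]*r[:,0]-k[1]*r[:,1]); Q=o+r*t[:,None];print((Q*1000).round(1).tolist())
th=np.arctan(k[0]);print("rot(deg) in tool",np.degrees(th), "roll",np.degrees(np.arctan(k[1])))
E
```

```text
plane z=ax+by+c [-0.24975334 -0.00259453 -0.03808494] 20921 [ 0.01349707 -0.01636876 -0.05954809] [ 0.07930653  0.01659782 -0.04022577]
[[81.3, -18.5, -58.3], [81.4, 19.5, -58.5], [43.3, -18.3, -48.8], [43.3, 19.4, -49.0]]
rot(deg) in tool -14.022941605439591 roll -0.14865515665711843
```

```bash
python3 - <<'E'
from h import *
cmd([.40,.17,.33],Rdown(0.5,14)); cmd([.44,0,.33],Rdown(-35,14))
E
```

```text
cmd [8.52, -35.36, -7.14] [18.86, 0.12, -75.31]
cmd [8.62, -17.9, -7.07] [10.3, 0.09, -40.85]
```

Call:
{"name": "drive_tool", "arguments": {
  "targets": [3,-2,-5,1.5,0,-5,5.5,-6,-7,3.3,0,-13,7,-10,-7.1,5.3,0,-21,8.5,-14,-7.1,7.3,0,-29,8.6,-18,-7.1,9.3,0,-37,8.6,-21,-7.1,11,0,-44,8.6,-24,-7.1,12.7,0,-51,8.6,-27,-7.1,14.5,0,-58,8.6,-30,-7.1,16.3,0,-65,8.5,-33,-7.1,18,0,-72,8.5,-35.4,-7.1,18.9,0,-75.3,8.5,-35.4,-7.1,18.9,0,-75.3]
}}

```text
time: 11.87
position: [0.3978, 0.1741, 0.3281]
tool_rot: [0.696, 0.707, 0.084, -0.091]
ft_force: [-0.2, -0.9, -1.9]
grip_width: 0.0397
```

Call:
{"name": "drive_tool", "arguments": {
  "targets": [0,0,0,0,0,0,0,0,0,0,0,0,0,0,0,0,0,0]
}}

```text
time: 12.12
position: [0.3997, 0.17, 0.3293]
tool_rot: [0.7, 0.704, 0.084, -0.088]
ft_force: [0.1, -0.5, -1.3]
grip_width: 0.0396
```

```bash
python3 - <<'E'
from h import *
o=robot.get_obs(); print(o["grip_width"],o["position"],o["ft_force"],o["q"])
print(Ro.from_quat(o["tool_rot"]).as_matrix().round(3).tolist())
p,d,P=shot("wrist","w11");np.save("w11.npy",d);np.save("w11T.npy",P[2])
E
```

```text
0.03963070913041517 [0.39971436 0.17000013 0.32932028] [ 0.06050072 -0.52145397 -1.32221197] [-0.03760893  0.10720193  1.78846034  0.25603081  1.27115336 -0.12235586]
[[-0.005, 1.0, -0.006], [0.97, 0.006, 0.242], [0.242, -0.005, -0.97]]
```

View pics/w11.png

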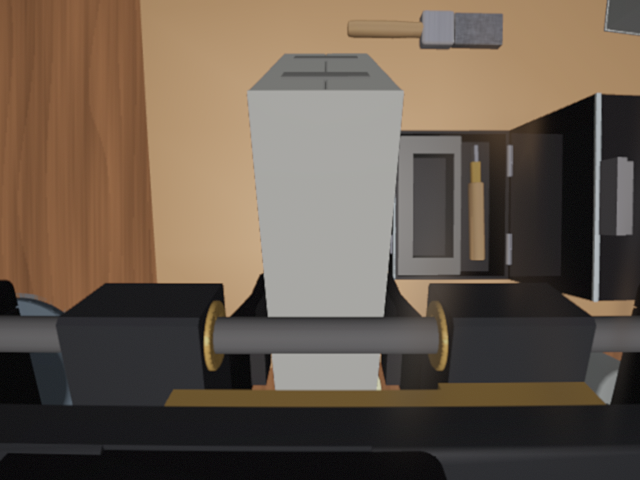

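```bash
python3 - <<'E'
from h import *
p=cv2.imread("pics/w11.png");cv2.imwrite("pics/w11c.png",cv2.resize(p[120:290,385:525],None,fx=4,fy=3.5,interpolation=cv2.INTER_CUBIC))
E
```

```text
(no output)
```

View pics/w11c.png

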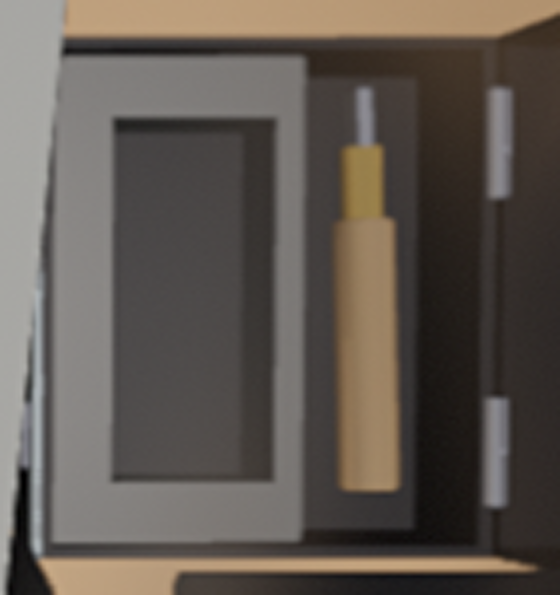

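```bash
python3 - <<'E'
from h import *
c=robot.calibration("wrist");P=(c["mtx"],c["distortion"],np.load("w11T.npy"))
f=lambda u,v:(385+u/4-.375,120+v/3.5-.36)
Q=plane("wrist",[f(113,119),f(277,119),f(274,481),f(111,480)],.040,P)*1000;print(Q.round(1));print(Q.mean(0))
Q2=plane("wrist",[f(306,56),f(302,542)],.040,P)*1000;print("foam back edge",Q2.round(1))
Q3=plane("wrist",[f(65,43),f(492,43),f(492,552),f(44,553)],.052,P)*1000;print("rim",Q3.round(1))
X=cloud("wrist",np.load("w11.npy"),P); print(np.round(X[125:170:6,400+8]*1000).tolist()); print("lid edge/tab",np.round(X[195,590:635:5]*1000).tolist(),np.round(X[260,560:610:6]*1000).tolist())
E
```

```text
[[499.5 283.4  40. ]
 [547.4 283.9  40. ]
 [548.3 163.2  40. ]
 [500.5 163.2  40. ]]
[523.93905963 223.42564075  40.        ]
foam back edge [[555.6 304.8  40. ]
 [557.  142.7  40. ]]
rim [[483.1 305.7  52. ]
 [604.7 307.   52. ]
 [607.7 141.2  52. ]
 [479.  140.2  52. ]]
[[501.0, 326.0, 3.0], [491.0, 307.0, 52.0], [494.0, 303.0, 39.0], [494.0, 296.0, 40.0], [494.0, 289.0, 41.0], [494.0, 282.0, 42.0], [494.0, 275.0, 38.0], [494.0, 268.0, 42.0]]
lid edge/tab [[673.0, 233.0, 95.0], [618.0, 226.0, 183.0], [621.0, 226.0, 185.0], [621.0, 226.0, 191.0], [623.0, 226.0, 194.0], [623.0, 225.0, 199.0], [625.0, 225.0, 202.0], [630.0, 225.0, 201.0], [648.0, 227.0, 182.0]] [[669.0, 161.0, 50.0], [672.0, 162.0, 58.0], [672.0, 163.0, 68.0], [672.0, 164.0, 78.0], [672.0, 165.0, 89.0], [618.0, 173.0, 179.0], [621.0, 173.0, 182.0], [627.0, 173.0, 181.0], [633.0, 173.0, 179.0]]
```

```bash
cat >> h.py <<'E'
SL=np.array([0.5242,0.2234,0.0]); b=np.array([.0522,.0005,.0519])
def place(dx,dy,zb):
    R=Rdown(0.5,-14.02); return SL+[dx,dy,zb]-R@b, R
E
python3 - <<'E'
from h import *
for a in [(-.014,0,.13),(-.014,0,.06),(0,0,.06),(0,0,.007)]:
    p,R=place(*a); print(p); cmd(p,R)
E
```

```text
[0.51003225 0.18532538 0.19299996]
cmd [-1.87, 11.09, 13.56] [-0.25, -28.05, -0.16]
[0.51003225 0.18532538 0.12299996]
cmd [-3.57, 11.12, 20.36] [-0.25, -28.05, -0.16]
[0.52403225 0.18532538 0.12299996]
cmd [-3.57, 12.52, 20.35] [-0.25, -28.05, -0.16]
[0.52403225 0.18532538 0.06999996]
cmd [-4.86, 12.54, 25.49] [-0.25, -28.05, -0.16]
```

Call:
{"name": "drive_tool", "arguments": {
  "targets": [0,3,1,0,-7,0,-0.5,6,3,0,-14,0,-1,9,6,0,-21,0,-1.9,11.1,9,-0.2,-28,-0.2,-1.9,11.1,12,-0.2,-28,-0.2,-1.9,11.1,13.5,-0.2,-28,-0.2,-1.9,11.1,13.5,-0.2,-28,-0.2,-1.9,11.1,13.5,-0.2,-28,-0.2,-1.9,11.1,13.5,-0.2,-28,-0.2]
}}

```text
time: 12.92
position: [0.5112, 0.1854, 0.1955]
tool_rot: [0.698, 0.705, -0.084, 0.087]
ft_force: [0.1, 0.6, -2.3]
grip_width: 0.0396
```

```bash
python3 - <<'E'
from h import *
shot("wrist","w12");p,d,P=shot("scene","s12");q=cv2.imread("pics/s12.png")
cv2.imwrite("pics/s12c.png",cv2.resize(q[200:370,320:500],None,fx=3.5,fy=3.5,interpolation=cv2.INTER_CUBIC))
o=robot.get_obs(); print(o["grip_width"],o["position"],o["ft_force"],o["q"])
for a in [(-.014,0,.13),(-.014,0,.047),(0,0,.047)]:
    p,R=place(*a); print(p); cmd(p,R)
E
```

```text
0.039876020735900464 [0.51137826 0.18553665 0.19633696] [-0.04202527 -0.75177431 -1.43699767] [ 0.27462551  0.4990951   1.60578991 -0.26269674  1.11125966  0.3906807 ]
[0.51003225 0.18532538 0.19299996]
cmd [0.06, -0.14, 0.33] [0.25, -0.13, 0.03]
[0.51003225 0.18532538 0.10999996]
cmd [2.05, -0.17, 8.39] [0.25, -0.13, 0.03]
[0.52403225 0.18532538 0.10999996]
cmd [2.04, 1.23, 8.39] [0.25, -0.13, 0.03]
```

View pics/s12c.png

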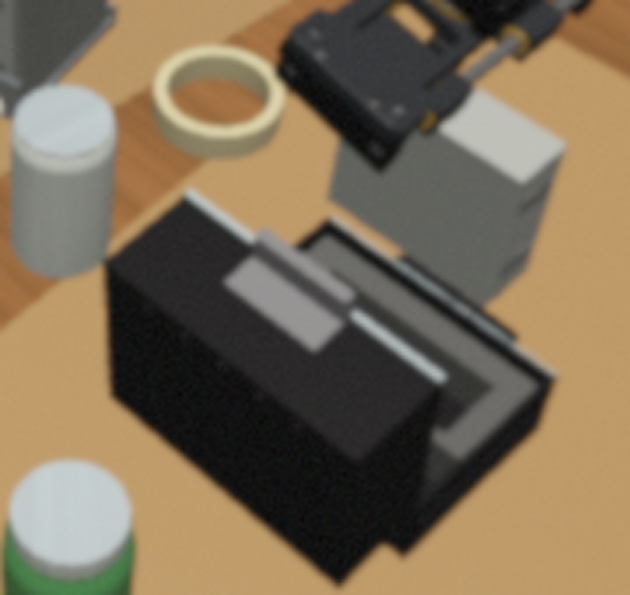

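View pics/w12.png

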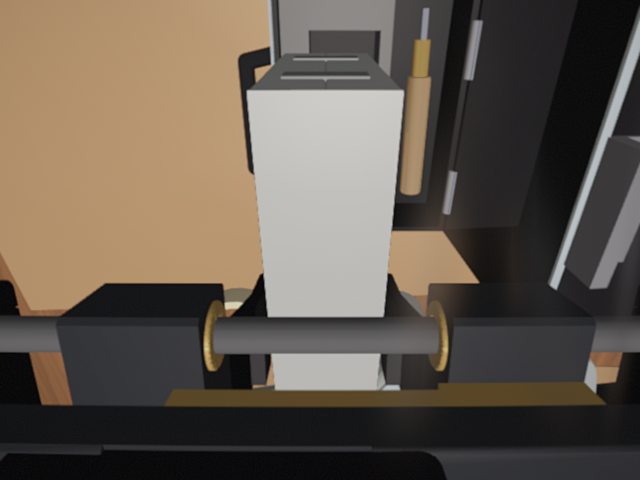

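Call:
{"name": "drive_tool", "arguments": {
  "targets": [0.5,-0.2,2,0.2,0,0,1,-0.2,4,0.2,0,0,1.5,-0.2,6,0.2,0,0,2,-0.2,8.2,0.2,0,0,2,-0.2,8.2,0.2,0,0,2,-0.2,8.2,0.2,0,0,2,-0.2,8.2,0.2,0,0]
}}

```text
time: 13.6
position: [0.5095, 0.1857, 0.1118]
tool_rot: [0.698, 0.706, -0.085, 0.086]
ft_force: [0.7, -0.2, -0.0]
grip_width: 0.0394
```

Call:
{"name": "drive_tool", "arguments": {
  "targets": [0,0.5,0,0,0,0,0,0.9,0,0,0,0,0,1.4,0,0,0,0,0,1.4,0,0,0,0,0,1.4,0,0,0,0]
}}

```text
time: 14.02
position: [0.5229, 0.1859, 0.1103]
tool_rot: [0.698, 0.706, -0.086, 0.086]
ft_force: [0.1, -0.3, -2.0]
grip_width: 0.04
```

```bash
python3 - <<'E'
from h import *
shot("wrist","w13");p,d,P=shot("scene","s13");q=cv2.imread("pics/s13.png")
cv2.imwrite("pics/s13c.png",cv2.resize(q[200:370,320:500],None,fx=3.5,fy=3.5,interpolation=cv2.INTER_CUBIC))
o=robot.get_obs(); print(o["grip_width"],o["position"],o["ft_force"])
for a in [(0,0,.047),(0,0,.007)]:
    p,R=place(*a); print(p); cmd(p,R)
E
```

```text
0.03959556561143894 [0.52199177 0.185807   0.10996401] [ 0.01612942 -0.32020145 -1.78210435]
[0.52403225 0.18532538 0.10999996]
cmd [-0.05, 0.2, 0.01] [-0.16, -0.07, 0.17]
[0.52403225 0.18532538 0.06999996]
cmd [0.91, 0.22, 3.89] [-0.16, -0.07, 0.17]
```

View pics/s13c.png

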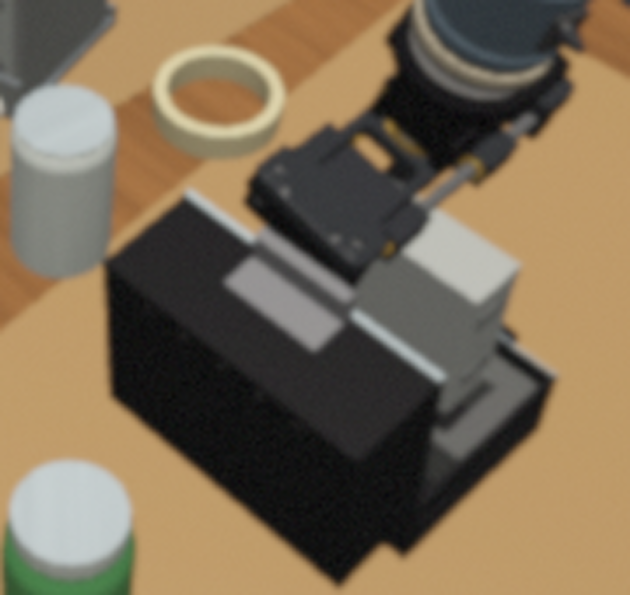

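View pics/w13.png

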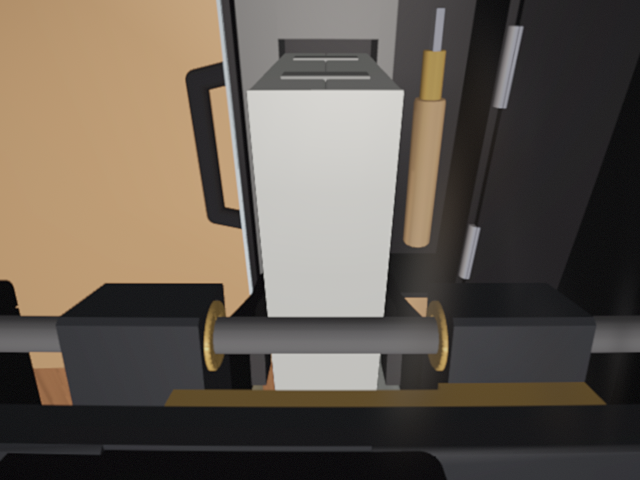

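Call:
{"name": "drive_tool", "arguments": {
  "targets": [0.2,0.2,0.8,-0.2,0,0.2,0.4,0.2,1.6,-0.2,0,0.2,0.55,0.2,2.3,-0.2,0,0.2,0.7,0.2,3.0,-0.2,0,0.2,0.7,0.2,3.0,-0.2,0,0.2]
}}

```text
time: 14.53
position: [0.5226, 0.185, 0.0769]
tool_rot: [0.699, 0.705, -0.087, 0.086]
ft_force: [-0.6, 0.5, -2.7]
grip_width: 0.0395
```

```bash
python3 - <<'E'
from h import *
o=robot.get_obs(); print(o["grip_width"],o["position"],o["ft_force"])
p,R=place(0,0,.006); print(p); cmd(p,R)
E
```

```text
0.03954147125964041 [0.52255873 0.18498634 0.07693588] [-0.57952123  0.53965673 -2.74361907]
[0.52403225 0.18532538 0.06899996]
cmd [0.22, 0.15, 0.76] [-0.17, -0.01, 0.02]
```

Call:
{"name": "drive_tool", "arguments": {
  "targets": [0.1,0,0.3,0,0,0,0.15,0,0.6,0,0,0,0.2,0,0.8,0,0,0,0.22,0,0.9,0,0,0,0.22,0,0.9,0,0,0,0.22,0,0.9,0,0,0]
}}

```text
time: 15.03
position: [0.5237, 0.1854, 0.0698]
tool_rot: [0.699, 0.705, -0.085, 0.086]
ft_force: [-0.9, 0.6, -2.5]
grip_width: 0.0396
```

```bash
python3 - <<'E'
from h import *
o=robot.get_obs(); print(o["grip_width"],o["position"],o["ft_force"])
p,R=place(0,0,.006); print(p); cmd(p,R)
E
```

```text
0.03956853587331114 [0.52373564 0.18535486 0.06976413] [-0.88163897  0.6033837  -2.48748658]
[0.52403225 0.18532538 0.06899996]
cmd [0.02, 0.03, 0.07] [0.02, -0.06, -0.03]
```

Call:
{"name": "drive_tool", "arguments": {
  "targets": [0.03,0,0.1,0,0,0,0.05,0,0.2,0,0,0,0.08,0,0.3,0,0,0,0.08,0,0.3,0,0,0]
}}

```text
time: 15.37
position: [0.524, 0.1854, 0.0693]
tool_rot: [0.699, 0.705, -0.085, 0.087]
ft_force: [-4.2, 1.1, 13.9]
grip_width: 0.0399
```

Call:
{"name": "drive_tool", "arguments": {
  "targets": [-0.04,0,-0.15,0,0,0,-0.04,0,-0.15,0,0,0]
}}

```text
time: 15.53
position: [0.5244, 0.1856, 0.0694]
tool_rot: [0.699, 0.705, -0.085, 0.087]
ft_force: [-2.2, 1.3, 7.1]
grip_width: 0.0396
```

Call:
{"name": "drive_tool", "arguments": {
  "targets": [0,0,0,0,0,0,0,0,0,0,0,0,0,0,0,0,0,0,0,0,0,0,0,0,0,0,0,0,0,0,0,0,0,0,0,0],
  "grip": -0.2
}}

```text
time: 16.03
position: [0.5244, 0.1854, 0.0681]
tool_rot: [0.699, 0.705, -0.085, 0.087]
ft_force: [0.9, 0.3, 0.3]
grip_width: 0.0521
```

```bash
python3 - <<'E'
from h import *
shot("wrist","w14")
o=robot.get_obs(); print(o["grip_width"],o["position"],o["ft_force"])
E
```

```text
0.05228538805785665 [0.52439515 0.18539144 0.06812421] [ 0.27796604 -0.41109324  0.23380069]
```

View pics/w14.png

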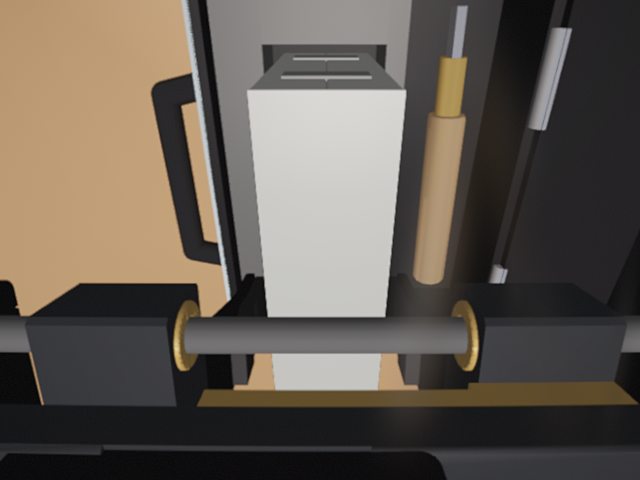

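Call:
{"name": "drive_tool", "arguments": {
  "targets": [0,0,-1,0,0,0,0,0,-2.5,0,0,0,0,0,-4.5,0,0,0,0,0,-7,0,0,0,0,0,-10,0,0,0,0,0,-14,0,0,0,0,0,-18,0,0,0,0,0,-18,0,0,0,0,0,-18,0,0,0]
}}

```text
time: 16.83
position: [0.5252, 0.2301, 0.2466]
tool_rot: [0.699, 0.705, -0.082, 0.088]
ft_force: [-0.4, 0.1, 0.1]
grip_width: 0.0521
```

```bash
python3 - <<'E'
from h import *
p,d,P=shot("wrist","w15");np.save("w15.npy",d);np.save("w15T.npy",P[2])
o=robot.get_obs(); print(o["grip_width"],o["position"],o["ft_force"],o["time"])
cmd([.655,.2234,.30],Rdown(90))
E
```

```text
0.05196022425205189 [0.5236002  0.22922036 0.24434002] [ 0.10066572 -0.16283871 -0.18444805] 16.8833
cmd [-2.01, 13.15, -5.19] [-10.7, 11.1, -89.02]
```

View pics/w15.png

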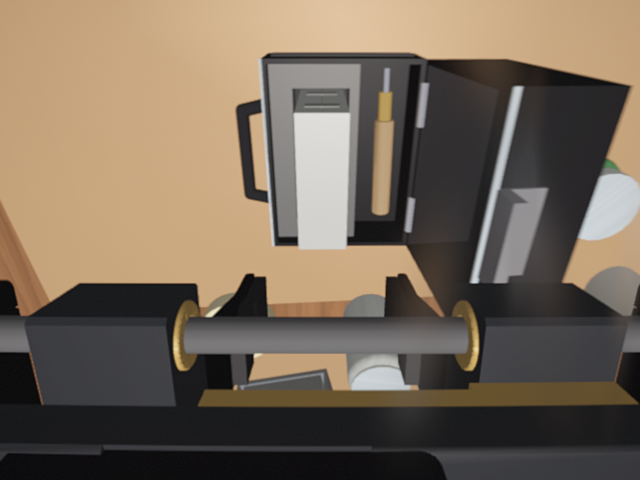

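Call:
{"name": "drive_tool", "arguments": {
  "targets": [-1,1,-5,-0.8,0.9,-7,-1.5,2,-5.5,-1.7,1.8,-14,-2,4,-5.5,-2.5,2.6,-21,-2,6,-5.3,-3.3,3.5,-28,-2,8,-5.3,-4.2,4.4,-35,-2,10,-5.2,-5,5.2,-42,-2,11.5,-5.2,-5.8,6.1,-49,-2,13.1,-5.2,-6.7,7,-56,-2,13.1,-5.2,-7.6,7.8,-63,-2,13.1,-5.2,-8.4,8.7,-70,-2,13.1,-5.2,-9.3,9.6,-77,-2,13.1,-5.2,-10.1,10.5,-84],
  "grip": 1
}}

```text
time: 17.88
position: [0.6532, 0.2223, 0.2955]
tool_rot: [0.041, 0.999, -0.006, 0.001]
ft_force: [-0.8, -0.4, -0.6]
grip_width: 0.0002
```

```bash
python3 - <<'E'
from h import *
o=robot.get_obs(); print(o["grip_width"],o["position"],o["q"],o["time"])
cmd([.656,.2234,.30],Rdown(90))
p,d,P=shot("scene","s16");q=cv2.imread("pics/s16.png")
cv2.imwrite("pics/s16c.png",cv2.resize(q[180:370,300:500],None,fx=3,fy=3,interpolation=cv2.INTER_CUBIC))
E
```

```text
0.00020990273515215547 [0.65324027 0.2222538  0.29554629] [ 0.17165109  0.55857422  1.16354583 -0.01189515  1.41963736 -1.3143968 ] 17.8833
cmd [-0.27, 0.13, -0.45] [-0.66, 0.13, -4.75]
```

View pics/s16c.png

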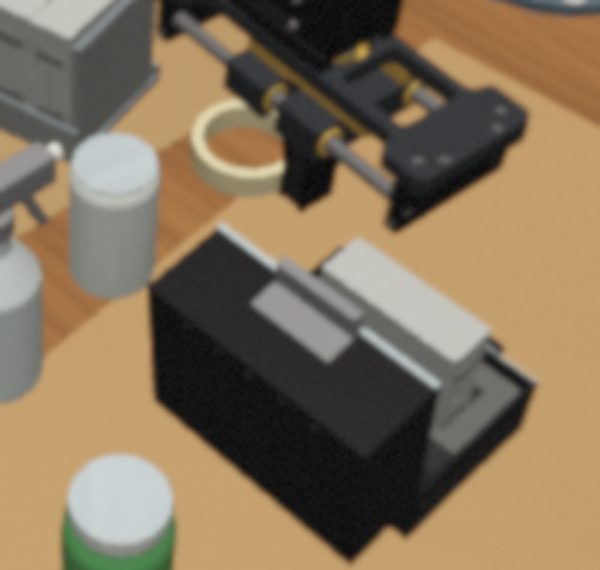

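Call:
{"name": "drive_tool", "arguments": {
  "targets": [-0.2,0.1,2,-0.7,0,-4.8,-0.2,0.1,5,-0.7,0,-4.8,-0.2,0.1,8,-0.7,0,-4.8,-0.2,0.1,9.7,-0.7,0,-4.8,-0.2,0.1,9.7,-0.7,0,-4.8,-0.2,0.1,9.7,-0.7,0,-4.8]
}}

```text
time: 18.43
position: [0.6559, 0.2223, 0.1989]
tool_rot: [0.003, 1.0, -0.0, 0.002]
ft_force: [0.2, 0.2, 0.3]
grip_width: 0.0003
```

```bash
python3 - <<'E'
from h import *
o=robot.get_obs(); print(o["position"],o["ft_force"],o["time"],Ro.from_quat(o["tool_rot"]).as_matrix().round(3).tolist())
H=np.array([.6075,.2234,.052]); p0=o["position"]
for ph in [1.65,1.5,1.35,1.2,1.05,.9,.75,.6,.45,.3,.15,0]:
    c,s=np.cos(ph),np.sin(ph)
    C=145*np.array([-c,s])+11*np.array([s,c]); T=C+[9.5,0]
    # right corner radial >=134
    rc=T+[9.5,0]; rad=rc@[-c,s]
    if rad<133: T=T-[ (133-rad)/c,0]
    # not penetrate: bottom vs tab end edge
    E=150*np.array([-c,s])+11*np.array([s,c])
    L=T[0]-9.5
    if L<E[0]: T[1]=E[1]
    else:
        T[1]=(L*0+ (11-L*s)/c) if c>.3 else T[1]
    w=H+np.array([T[0],0,T[1]])/1000
    print(ph,w.round(3),"tool dx,dz cm",(-(w[0]-p0[0])*100).round(1),(-(w[2]-p0[2])*100).round(1))
E
```

```text
[0.6559308  0.22227817 0.19894727] [0.17387045 0.15660239 0.3080229 ] 18.4333 [[-1.0, 0.006, 0.003], [0.006, 1.0, -0.0], [-0.003, -0.0, -1.0]]
1.65 [0.639 0.223 0.201] tool dx,dz cm 1.6 -0.2
1.5 [0.618 0.223 0.197] tool dx,dz cm 3.8 0.2
1.35 [0.596 0.223 0.196] tool dx,dz cm 6.0 0.3
1.2 [0.575 0.223 0.191] tool dx,dz cm 8.1 0.8
1.05 [0.554 0.223 0.183] tool dx,dz cm 10.2 1.6
0.9 [0.535 0.223 0.172] tool dx,dz cm 12.0 2.7
0.75 [0.516 0.223 0.161] tool dx,dz cm 14.0 3.8
0.6 [0.499 0.223 0.146] tool dx,dz cm 15.7 5.3
0.45 [0.486 0.223 0.127] tool dx,dz cm 17.0 7.2
0.3 [0.475 0.223 0.107] tool dx,dz cm 18.1 9.2
0.15 [0.468 0.223 0.085] tool dx,dz cm 18.8 11.4
0 [0.465 0.223 0.063] tool dx,dz cm 19.1 13.6
```

Call:
{"name": "drive_tool", "arguments": {
  "targets": [1.2,0,-0.1,0,0,0,2.4,0,0,0,0,0,3.8,0,0.1,0,0,0,5,0,0.2,0,0,0,6.2,0,0.3,0,0,0,7.4,0,0.6,0,0,0,8.6,0,1,0,0,0,9.7,0,1.4,0,0,0,10.8,0,2,0,0,0,12,0,2.7,0,0,0]
}}

```text
time: 19.27
position: [0.539, 0.2237, 0.1756]
tool_rot: [0.003, 1.0, 0.001, 0.007]
ft_force: [0.5, 0.3, -1.5]
grip_width: 0.0003
```

```bash
python3 - <<'E'
from h import *
p,d,P=shot("scene","s17");q=cv2.imread("pics/s17.png")
cv2.imwrite("pics/s17c.png",cv2.resize(q[180:370,300:500],None,fx=3,fy=3,interpolation=cv2.INTER_CUBIC))
o=robot.get_obs(); print(o["position"],o["ft_force"],o["time"])
E
```

```text
[0.53451614 0.22341369 0.17365075] [-2.74189488 -0.70037761 -0.8069423 ] 19.3167
```

View pics/s17c.png

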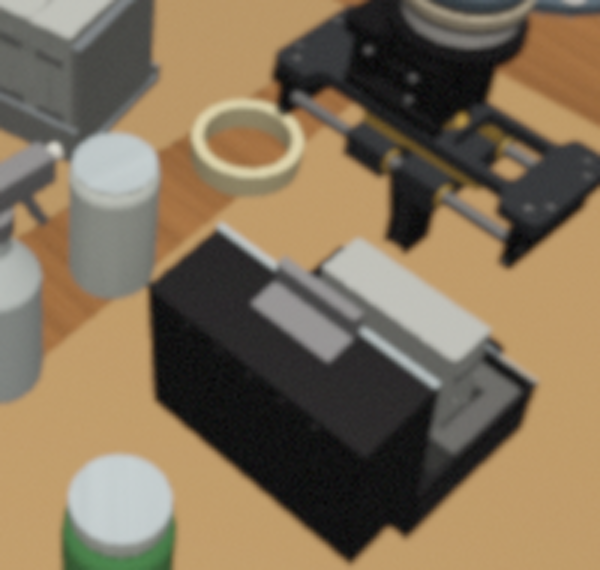

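Call:
{"name": "drive_tool", "arguments": {
  "targets": [0,0,-3,0,0,0,-2,0,-6,0,0,0,-6,0,-6,0,0,0,-10,0,-6,0,0,0,-12.2,0,-5,0,0,0,-12.2,0,-2,0,0,0,-12.2,0,-1.6,0,0,0,-12.2,0,-1.6,0,0,0,-12.2,0,-1.6,0,0,0]
}}

```text
time: 20.07
position: [0.6592, 0.2229, 0.1913]
tool_rot: [0.002, 1.0, 0.0, 0.004]
ft_force: [-0.0, -0.4, 1.1]
grip_width: 0.0003
```

```bash
python3 - <<'E'
from h import *
p,d,P=shot("scene","s18");q=cv2.imread("pics/s18.png")
cv2.imwrite("pics/s18c.png",cv2.resize(q[180:370,300:500],None,fx=3,fy=3,interpolation=cv2.INTER_CUBIC))
o=robot.get_obs(); print(o["position"],o["ft_force"],o["time"])
E
```

```text
[0.65966344 0.22303964 0.19220865] [-0.57764858  0.19063696 -0.14401161] 20.1167
```

View pics/s18c.png

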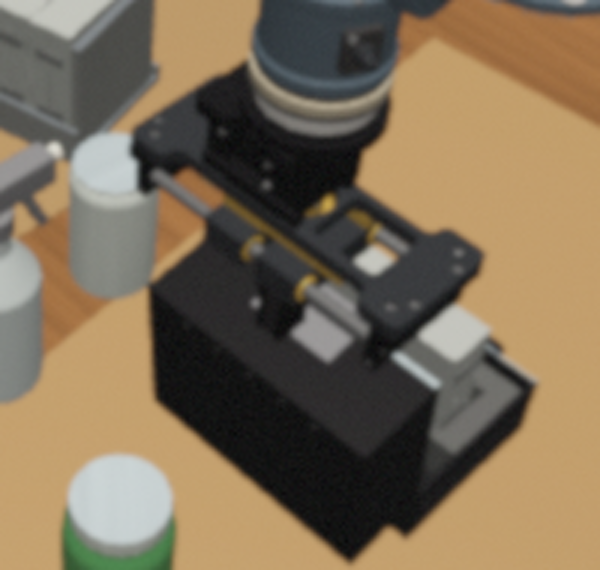

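Call:
{"name": "drive_tool", "arguments": {
  "targets": [0,0,0.4,0,0,0,1,0,0.5,0,0,0,2,0,0.5,0,0,0,3,0,0.5,0,0,0,4,0,0.5,0,0,0,4,0,0.5,0,0,0]
}}

```text
time: 20.62
position: [0.6201, 0.2232, 0.1879]
tool_rot: [0.002, 1.0, 0.001, 0.007]
ft_force: [1.0, -0.5, 0.9]
grip_width: 0.0005
```

```bash
python3 - <<'E'
from h import *
p,d,P=shot("scene","s19");q=cv2.imread("pics/s19.png")
cv2.imwrite("pics/s19c.png",cv2.resize(q[180:370,300:500],None,fx=3,fy=3,interpolation=cv2.INTER_CUBIC))
o=robot.get_obs(); print(o["position"],o["ft_force"],o["time"])
E
```

```text
[0.62016304 0.22325773 0.18739849] [ 1.97804437 -0.31850554  0.70403921] 20.6667
```

View pics/s19c.png

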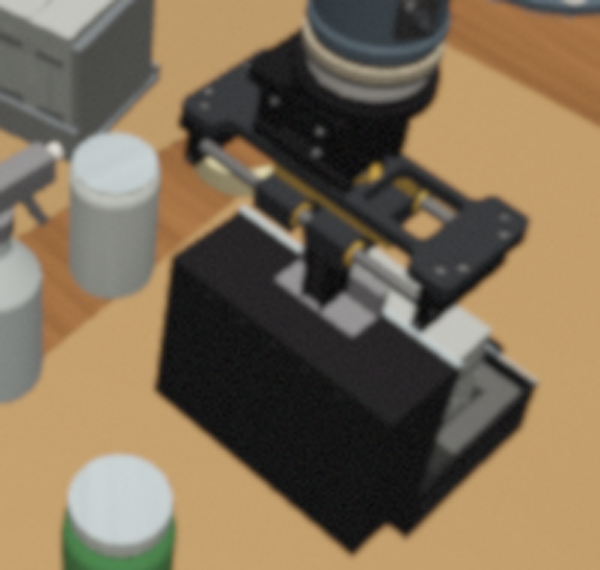

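Call:
{"name": "drive_tool", "arguments": {
  "targets": [1.1,0,0,0,0,0,2.2,0,0,0,0,0,3.3,0,0.1,0,0,0,4.3,0,0.3,0,0,0,5.3,0,0.6,0,0,0,6.3,0,1,0,0,0,7.4,0,1.3,0,0,0,8.5,0,1.7,0,0,0,9.5,0,2.2,0,0,0,9.5,0,2.2,0,0,0]
}}

```text
time: 21.5
position: [0.5231, 0.2234, 0.1627]
tool_rot: [0.002, 1.0, 0.0, 0.004]
ft_force: [-1.2, -1.5, 2.1]
grip_width: 0.0002
```

```bash
python3 - <<'E'
from h import *
p,d,P=shot("scene","s20");q=cv2.imread("pics/s20.png")
cv2.imwrite("pics/s20c.png",cv2.resize(q[180:370,300:500],None,fx=3,fy=3,interpolation=cv2.INTER_CUBIC))
o=robot.get_obs(); print(o["position"],o["ft_force"],o["time"])
E
```

```text
[0.52325508 0.22341713 0.16261229] [-2.98821647 -0.26846392  2.99350067] 21.55
```

View pics/s20c.png

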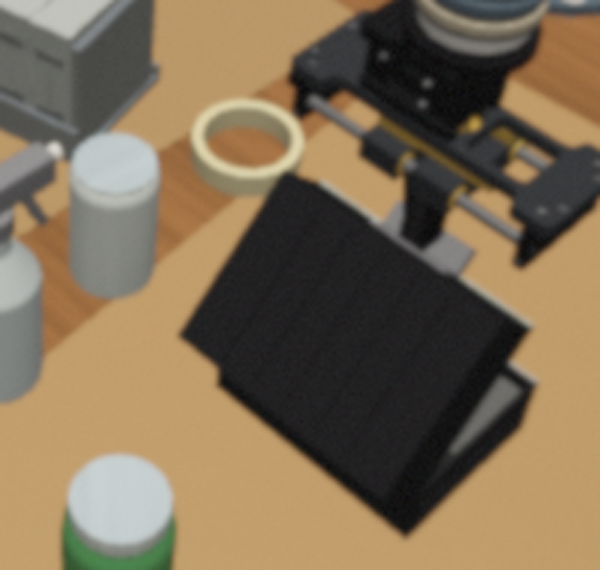

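Call:
{"name": "drive_tool", "arguments": {
  "targets": [0.9,0,0.5,0,0,0,1.7,0,1.1,0,0,0,2.5,0,1.8,0,0,0,3.2,0,2.7,0,0,0,3.9,0,3.7,0,0,0,4.4,0,4.7,0,0,0,4.9,0,5.7,0,0,0,5.3,0,6.7,0,0,0,5.6,0,7.8,0,0,0,5.6,0,7.8,0,0,0]
}}

```text
time: 22.38
position: [0.4673, 0.2234, 0.0818]
tool_rot: [0.002, 1.0, -0.0, 0.002]
ft_force: [-0.6, -0.2, -0.2]
grip_width: 0.0002
```

```bash
python3 - <<'E'
from h import *
p,d,P=shot("scene","s21");q=cv2.imread("pics/s21.png")
cv2.imwrite("pics/s21c.png",cv2.resize(q[180:370,300:500],None,fx=3,fy=3,interpolation=cv2.INTER_CUBIC))
o=robot.get_obs(); print(o["position"],o["ft_force"],o["time"])
E
```

```text
[0.46836262 0.22357686 0.08259719] [-0.77040542  0.31380283  0.02011426] 22.4333
```

View pics/s21c.png

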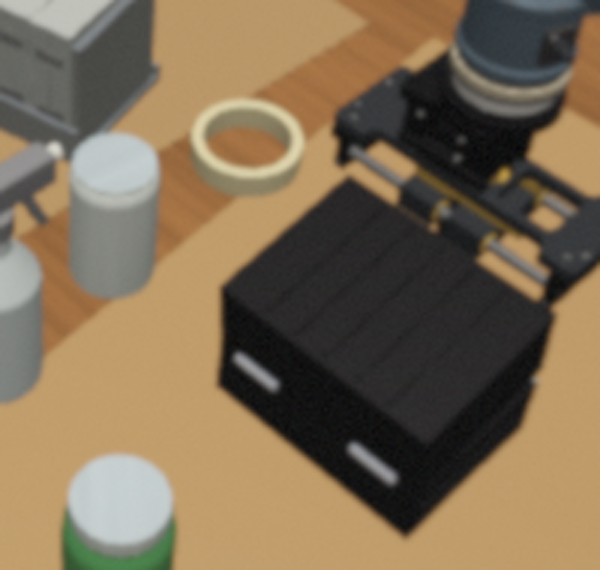

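Call:
{"name": "drive_tool", "arguments": {
  "targets": [0,0,0.6,0,0,0,0.1,0,1.2,0,0,0,0.1,0,1.7,0,0,0,0.1,0,2.1,0,0,0,0.1,0,2.1,0,0,0,0.1,0,2.1,0,0,0]
}}

```text
time: 22.93
position: [0.4654, 0.2234, 0.0633]
tool_rot: [0.002, 1.0, -0.0, 0.001]
ft_force: [-7.1, 0.5, 8.9]
grip_width: 0.0004
```

Call:
{"name": "drive_tool", "arguments": {
  "targets": [-0.1,0,0.2,0,0,0,-0.1,0,0.4,0,0,0,-0.1,0,0.5,0,0,0,-0.1,0,0.5,0,0,0]
}}

```text
time: 23.27
position: [0.4654, 0.2234, 0.0629]
tool_rot: [0.002, 1.0, -0.0, 0.001]
ft_force: [-17.1, -2.6, 49.0]
grip_width: 0.0004
```

```bash
python3 - <<'E'
from h import *
p,d,P=shot("scene","s22");q=cv2.imread("pics/s22.png")
cv2.imwrite("pics/s22c.png",cv2.resize(q[180:370,300:500],None,fx=3,fy=3,interpolation=cv2.INTER_CUBIC))
o=robot.get_obs(); print(o["position"],o["ft_force"],o["time"])
E
```

```text
[0.46541414 0.22345366 0.06294482] [-15.87895016  -2.4818412   47.95552705] 23.3167
```

View pics/s22c.png

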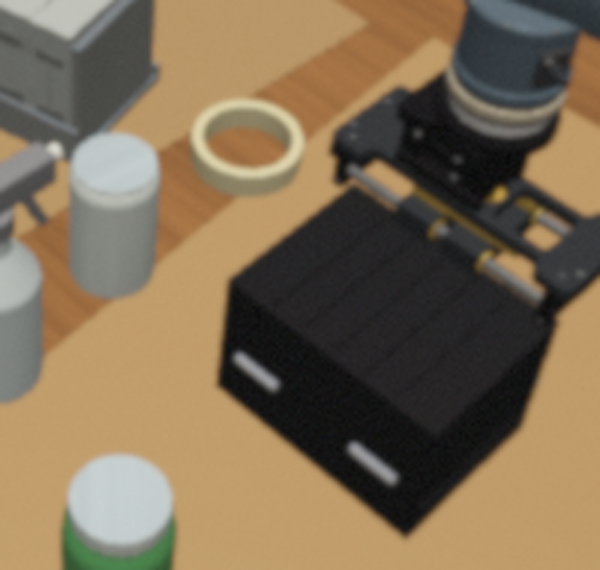

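Firm hard stop at the shut height. Retreat up and away.

Call:
{"name": "drive_tool", "arguments": {
  "targets": [0.1,0,-1,0,0,0,0.6,0,-3,0,0,0,1.5,0,-6,0,0,0,3,0,-10,0,0,0,3,-4,-14,0,0,0,3,-8,-16,0,0,0,3,-12,-18,0,0,0,3,-16,-18,0,0,0,3,-20,-18,0,0,0,3,-20,-18,0,0,0]
}}

```text
time: 24.15
position: [0.4391, 0.0193, 0.2392]
tool_rot: [0.004, 1.0, -0.001, 0.007]
ft_force: [0.5, 0.0, -0.9]
grip_width: 0.0007
```

```bash
python3 - <<'E'
from h import *
o=robot.get_obs(); print(o["position"],o["ft_force"],o["time"])
p,d,P=shot("scene","s23"); X=cloud("scene",d,P); np.save("s23.npy",d)
p,d2,P2=shot("top","t23"); X2=cloud("top",d2,P2)
for Y in (X,X2):
    c=np.array([.5422,.2234]); m=(abs(Y[...,0]-c[0])<.055)&(abs(Y[...,1]-c[1])<.075)&(Y[...,2]>.09)&(Y[...,2]<.16)
    A=Y[m]; 
    if len(A)<100: print(len(A)); continue
    G=np.c_[A[:,:2]-c,np.ones(len(A))]; k=np.linalg.lstsq(G,A[:,2],rcond=None)[0]; print("lid plane",k.round(4),len(A))
    loc=(Y-SC)@Rr; m=(abs(loc[...,0])<.06)&(abs(loc[...,1]+.04)<.12)&(loc[...,2]>.115)&(loc[...,2]<.15); L=loc[m]; print("talls",len(L),np.percentile(L,[1,50,99],axis=0).round(4).tolist())
E
```

```text
[0.43909744 0.01930716 0.23922754] [ 0.48682091  0.01162387 -0.94828864] 24.15
lid plane [-0.0005 -0.0002  0.1182] 3362
talls 2301 [[-0.0549, -0.1002, 0.1154], [0.0064, -0.0101, 0.126], [0.0561, 0.0681, 0.1299]]
lid plane [-0.0014 -0.0015  0.1179] 3740
talls 4326 [[-0.0535, -0.1078, 0.1157], [-0.0002, -0.0188, 0.1255], [0.0543, 0.0656, 0.1302]]
```

View pics/s23.png

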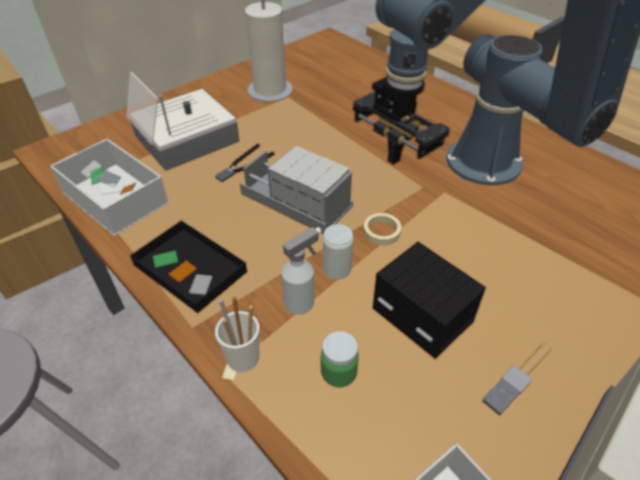

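View pics/t23.png

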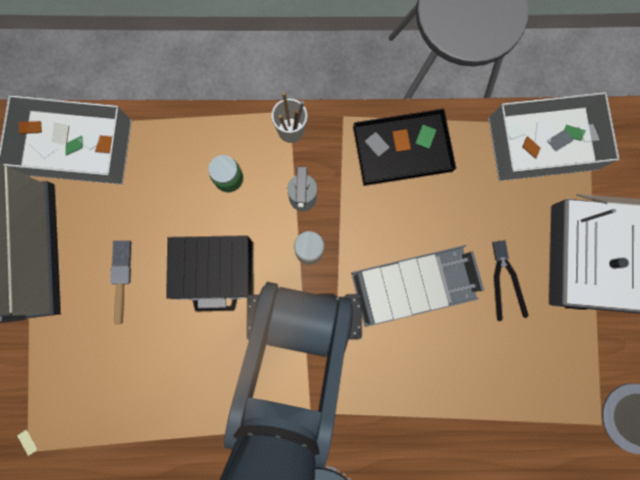

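Lid top measures flat at 118 mm (slope below 0.002), the four tall cases stand closed up in the rack, bystanders unmoved, arm clear. Hand in.

```bash
python3 -c "
from rig import robot
print(robot.get_obs()['time'], robot.hand_in())"
```

```text
the job is handed in; nothing more can be done
24.25 None
```

The short case is in the carry case's slot with the lid shut. I handed the job in at 24.25 s; it returns no verdict.

**What I did:**
- **Tipping:** I tipped the short case outward by pushing on its back with closed fingers. It stayed at about 0.49 rad, with its toe measured at x −54 mm in the rack.
- **Placing:** I gripped it by its protruding end, lifted it out and lowered it into the slot until it touched the floor, about 14 N of contact. Then I released it upright.
- **Lid:** I swung the lid over by its tab and pressed it to a firm stop, about 48 N on the fingers. The tip stopped at 63 mm above the table, which is the tab's shut height.

**Last checks:**
- **Lid:** its top measures flat at 118 mm in both fixed cameras, with slopes below 0.002.
- **Short case:** it was upright in the slot when last seen before the lid closed. With the lid shut it cannot be seen, so I did not recheck it.
- **Tall cases:** all four stand in the rack, with their tops at about 126 mm. The follower has closed the gap.
- **Bystanders:** they look unmoved in the final pictures, compared by eye. The cutter was last seen in its tray before the lid closed.
- **Arm:** it was clear, with readings of about 1 N.

**What went wrong on the way:**
- The first push was straight inward and nearly jammed, at 27 N inward. I redid it along an arc.
- The first lid stroke passed just over the tab without moving the lid. I repeated it about 10 mm lower.

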